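# Push a parts box through the guard rails onto the check scale

### The job

Get the white card box onto the check scale for weighing: with the fingertips only, push it along the apron and in between the two guard rails until the whole box stands on the black weighing plate, not hanging over either end of it, then leave it standing there. Neither the box nor the robot may touch a guard rail at any moment. Do not grip, lift, tip or hard-shove the box, and leave the bottle, the jar and the tape roll where they are.

Things in the scene. Friction and masses are not known exactly. Their poses are not given: they have to be found in the camera images.
- scale: Flat grey check scale, fixed. Origin: centre of its underside, at bench level. In its frame (mm): level deck at z 14; push the box towards -y. Apron x +-75, y 20..180, with white lines at x +-42. Lane y 20 (open mouth) to -180 (open end), 84 wide between the rails. Black weighing plate flush with the deck, y -25..-175. Grey housing outside the lane, x -91..-56, y -70..10, 16 high.
- plate_center (a point): Centre of the black weighing plate, on the deck (scale frame x 0, y -100, z 14 mm).
- lane_mouth (a point): Middle of the lane's mouth, on the deck, where the rails begin (scale frame x 0, y 20, z 14 mm).
- rail_far: Aluminium guard rail with an orange top strip, on the scale's +x side: 10 mm wide, 200 mm long, 20 mm high above the deck (top 34 mm above the bench), ends rounded. Origin: centre of its underside on the deck (scale frame x 47, y -80 mm).
- rail_near: The same rail on the scale's -x side (scale frame x -47, y -80 mm).
- white_box: Closed white card box, 68 mm in its x, 116 in its y, 58 high, 0.2 to 0.4 kg, loose; stops sliding when the push stops. Origin: centre of its underside. Starts on the apron up to 20 mm off the lane's middle line and turned up to 0.2 rad, its long side (y) roughly along the lane; straight, it passes with 8 mm to spare each side.
- bottle_blue: Blue dropper bottle, 30 mm across, 88 mm high, loose; bystander behind the scale. Origin: centre of its underside.
- jar_red: Small white jar with a red lid, 37 mm across, 46 mm high, loose; bystander on the mat to the left. Origin: centre of its underside.
- tape_roll: Green tape roll lying flat, 72 mm across, 19 mm high, loose; bystander on the mat to the left. Origin: centre of its underside.

How it is judged:
By the outcome, as a careful person would: the job done as asked, in the order asked, and still so for the second after the job is handed in, with the robot touching nothing.
It also fails if it takes over 64 s, if anything falls off the work surface, if the arm or the gripper's body presses on something with over 40 N, if the wrist force passes 120 N, or if a joint passes its speed limit or range.

### The arm

A 6-joint arm with a two-finger parallel gripper is mounted at the origin on a cart in front of the work surface, level with it; the furniture and walls round the work are solid. World frame = base frame: x ahead of the robot, y to its left, z up, the work surface at z = 0. Lengths are in m, angles in rad, forces in N, time in s.
With the tool pointing down it reaches from about 0.325 to 0.925 m from the base axis. Payload 3.1 kg.
Tool frame: the origin (TCP) lies at the very end of the fingers, on their centre line; the grasp point (between the pads) lies 19 mm behind it; x points along the fingers, y is the direction in which the jaws open and shut, and the axes are right-handed (so a half turn about x gives the same grasp; the last joint's range is limited). The gripper opens to 85 mm and grips with 20 to 120 N. Pads are 22 mm wide; open, the fingers measure 114 mm over their backs; the gripper's body (76 mm by 85 mm) begins 54 mm behind the grasp point. The pads swing forward as they close: fully open they stand 13 mm farther back than shut.
Start: joints at [-1.403, 0.217, 1.613, -0, 1.311, -0.112], TCP at [0.173, -0.601, 0.194] pointing down, gripper open.
Joint ranges: [-2.75, 2.75], [-0.78, 2.1], [0.31, 2.55], [-1.13, 4.27], [0.13, 2.63], [-2.58, 2.58]. Speed limits (rad/s): [2.79, 2.79, 3.14, 3.14, 3.14, 3.14].

### API

Orientations are given as a rotation vector (axis times angle).
In Python, from cell import state, viewer, arm gives the robot as it stands.
- The arm moves only by the tool servo_tool, never from a script. Its argument "rows" is text: rows parted by semicolons, each of 6 numbers parted by spaces: the shift along the world's x, y, z in cm, then the turn, a rotation vector about the world's x, y, z in degrees. A call has 1 to 20 rows; each row shifts and turns the pose as measured when the row begins; what a row does not reach is not made up. A row lasts 1/10 s, in which the tool goes at most 50 mm and 8.59 degrees, less where a joint would pass 70% of its speed; a pose out of reach is approached as far as the arm can. A call is refused whole if a number of a shift passes 5 or a number of a turn 8.59, either way. A call with a gripper value outside its range is refused whole. "fingers" is the opening, from 0 (shut) to 1 (fully open), set as the call begins (left out, the last holds). The fingers move at their own pace and stop on an object; "grip_force" is the grip in N (left out, the last holds). Time passes only in rows, so rows that do not move let the fingers close. It gives the time, the measured TCP pose, the force and the opening at its end, in the units of the state.
- state(): the state, without advancing time (a new reading comes with each control period).
- viewer.snapshot(name): name is "side" or "top"; returns a dict with "pixels" (480x640x3 uint8, red, green, blue), "intrinsics" (3x3 intrinsics, pixels), "R" (3x3) and "t" (3): a world point X has camera coordinates R X + t. Camera axes: x right, y down, z forward; pixel columns grow to the right and rows downward; lengths in m; the calibration is good to about 2 mm. A picture is of the moment at which its call begins. There is no depth.
- arm.finish_job(): hands the job in, once; it reports no verdict.
The state is a dict: "t": time; "joint_positions": joint angles; "joint_vel": joint speeds; "joint_efforts": joint torques, N m; "ee_pos": TCP position; "tcp_rot": TCP orientation; "wrist_force": force on the tool from outside, world axes, zero at the start; "wrist_torque": the same for the moment, N m; "gripper_width": opening from 0.0 (shut) to 1.0 (fully open).
Only numpy, scipy, OpenCV 4.12 (cv2) and the standard library are available. Lean on these libraries where they do the work, as an engineer would, in place of code of your own. Each camera call takes 0.05 s, during which the arm holds its last target.

## Working session

There is one attempt and no reset: what is moved stays moved. The work goes in short steps, Python scripts to look and compute and a tool call to move; the robot and the scene stay as the last step left them, time stands still between calls to the robot, and variables do not carry over. Pictures are saved under pics/ and viewed, and the job is handed in when it is done.

Besides the shell and the picture viewer there is one more tool, called after "Request:" by a JSON object that holds its "method" and its "body". servo_tool: Moves the arm, as the interface text tells. Its arguments: {"type":"object","properties":{"rows":{"type":"string"},"fingers":{"type":"number"},"grip_force":{"type":"number"}},"required":["rows"]}

```bash
ls; mkdir -p pics
python3 - <<'E'
from cell import state, viewer, arm
import cv2,pickle
s=state();print(s)
for n in("side","top"):
    d=viewer.snapshot(n);pickle.dump(d,open(f"{n}0.pkl","wb"));cv2.imwrite(f"pics/{n}0.png",d["pixels"][:,:,::-1]);print(n,d["intrinsics"],d["R"],d["t"],-d["R"].T@d["t"])
E
```

```text
pics
{'t': 0.0, 'joint_positions': array([-1.40319628e+00,  2.17796375e-01,  1.61492455e+00,  2.35583932e-05,
        1.31130005e+00, -1.12198451e-01]), 'joint_vel': array([ 0.00030996,  0.00010874,  0.00052334, -0.00022184, -0.00022564,
       -0.00030267]), 'joint_efforts': array([-1.66195645e-03, -3.96848702e+01, -3.03853726e+01, -3.67046650e-04,
        9.86913219e-03,  9.61133466e-07]), 'ee_pos': array([ 0.1724795 , -0.59979039,  0.1930472 ]), 'tcp_rot': array([ 2.07251987,  0.29439156, -2.07261302]), 'wrist_force': array([ 0.46484564, -0.3430085 , -0.02343083]), 'wrist_torque': array([ 0.00940355,  0.02257576, -0.00371668]), 'gripper_width': 0.9997792704391683}
side [[615.66124703   0.         315.30132959]
 [  0.         615.66124703 238.02602907]
 [  0.           0.           1.        ]] [[ 0.99233799 -0.12306036  0.01102051]
 [-0.07280049 -0.65444836 -0.7525938 ]
 [ 0.09982682  0.74602513 -0.65839283]] [-0.45780998  0.32061632  0.71379783] [ 0.40638709 -0.37902255  0.71629852]
top [[533.17619689   0.         317.25555156]
 [  0.         533.17619689 238.96884149]
 [  0.           0.           1.        ]] [[-0.0113716  -0.99987934 -0.01058234]
 [-0.98801026  0.01286492 -0.15385132]
 [ 0.1539689   0.00870592 -0.98803734]] [0.36907154 0.52919538 0.93743663] [0.38271132 0.3540577  1.01154544]
```

View pics/side0.png

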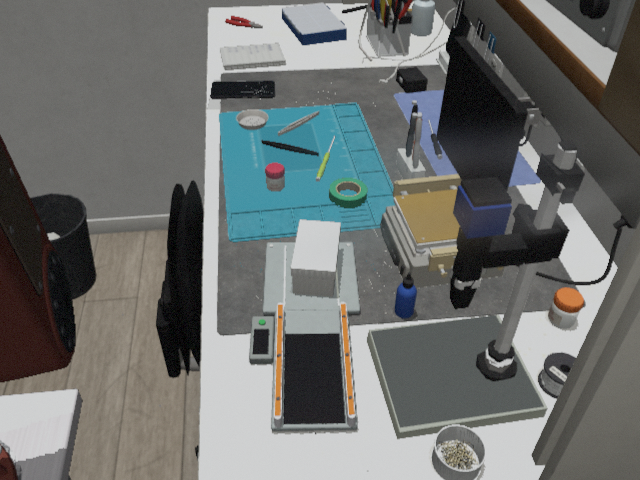

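View pics/top0.png

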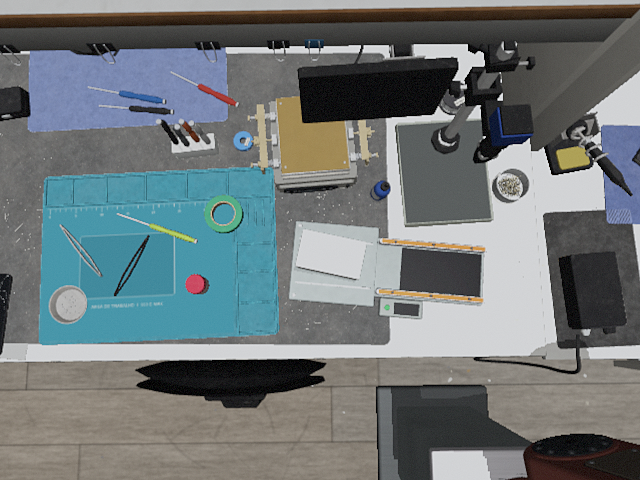

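```bash
cat > h.py <<'E'
import numpy as np,cv2,pickle
def ray(d,uv,z):
    K,R,t=d["intrinsics"],d["R"],d["t"]
    uv=np.atleast_2d(uv).astype(float)
    dirs=np.c_[uv,np.ones(len(uv))]@np.linalg.inv(K).T@R
    c=-R.T@t
    return c+dirs*((z-c[2])/dirs[:,2])[:,None]
def proj(d,X):
    p=np.atleast_2d(X)@d["R"].T+d["t"]; p=p@d["intrinsics"].T
    return p[:,:2]/p[:,2:]
def strips(d):
    hsv=cv2.cvtColor(d["pixels"],cv2.COLOR_RGB2HSV)
    m=cv2.inRange(hsv,(8,120,120),(22,255,255))
    cs,_=cv2.findContours(m,cv2.RETR_EXTERNAL,cv2.CHAIN_APPROX_NONE)
    out=[]
    for c in cs:
        if cv2.contourArea(c)<80: continue
        r=cv2.minAreaRect(c)
        if max(r[1])/min(r[1])>8:out.append(c)
    return out
E
python3 - <<'E'
from h import *
for n in("side","top"):
    d=pickle.load(open(n+"0.pkl","rb"))
    for c in strips(d):
        P=ray(d,c[:,0],0.034)[:,:2].astype(np.float32)
        r=cv2.minAreaRect(P);print(n,r, cv2.boxPoints(r).round(4).tolist())
        q=cv2.fitLine(P,cv2.DIST_L2,0,.01,.01);print(q.ravel(), cv2.boundingRect(c))
d=pickle.load(open("top0.pkl","rb"))
hsv=cv2.cvtColor(d["pixels"],cv2.COLOR_RGB2HSV)
for y in (228,240,255,270):print(y,hsv[y,290:385:4].tolist())
im=cv2.resize(d["pixels"][210:330,280:500,::-1],None,fx=3.5,fy=3.5,interpolation=cv2.INTER_NEAREST);cv2.imwrite("pics/topz0.png",im)
d=pickle.load(open("side0.pkl","rb"))
im=cv2.resize(d["pixels"][210:440,230:430,::-1],None,fx=2.6,fy=2.6,interpolation=cv2.INTER_NEAREST);cv2.imwrite("pics/sidez0.png",im)
E
```

```text
side ((0.42565613985061646, 0.1213986724615097), (0.06623714417219162, 0.005404362920671701), 85.40103149414062) [[0.4203000068664551, 0.08860000222921371], [0.42570000886917114, 0.08820000290870667], [0.4309999942779541, 0.1542000025510788], [0.42559999227523804, 0.15459999442100525]]
[0.1042657  0.99454945 0.42568928 0.12074728] (276, 356, 5, 42)
side ((0.4335574805736542, 0.2034914642572403), (0.09160220623016357, 0.005693713668733835), 85.33113861083984) [[0.4269999861717224, 0.15809999406337738], [0.4327000081539154, 0.15760000050067902], [0.4401000142097473, 0.24889999628067017], [0.4343999922275543, 0.24940000474452972]]
[0.09617884 0.99536407 0.43372598 0.20363684] (277, 305, 5, 50)
side ((0.5227785706520081, 0.1470249742269516), (0.18755295872688293, 0.005901270546019077), 84.33406066894531) [[0.5105999708175659, 0.05400000140070915], [0.5164999961853027, 0.05339999869465828], [0.5350000262260437, 0.24009999632835388], [0.5291000008583069, 0.24060000479221344]]
[0.09882406 0.9951049  0.5220196  0.1410241 ] (341, 304, 13, 110)
228 [[0, 4, 116], [120, 4, 115], [90, 11, 185], [
[... 694 characters left out ...]
, 9, 199], [110, 4, 218], [105, 5, 214], [110, 4, 213], [110, 4, 213], [113, 5, 215], [110, 4, 213], [110, 4, 213], [113, 5, 214], [105, 5, 213], [110, 4, 214], [100, 4, 213], [108, 6, 214], [110, 4, 212], [113, 5, 213], [113, 5, 215], [113, 5, 214], [105, 5, 216], [97, 12, 196], [94, 11, 193], [93, 12, 194], [90, 11, 189], [90, 11, 190]]
270 [[60, 2, 116], [94, 11, 185], [93, 13, 173], [90, 10, 183], [94, 13, 159], [85, 14, 110], [20, 7, 109], [110, 4, 185], [105, 5, 223], [105, 5, 216], [105, 5, 214], [110, 4, 213], [110, 4, 214], [110, 4, 213], [100, 4, 213], [110, 4, 213], [105, 5, 214], [113, 5, 215], [90, 12, 193], [94, 9, 193], [90, 9, 194], [90, 11, 186], [90, 8, 191], [87, 13, 191]]
```

View pics/topz0.png

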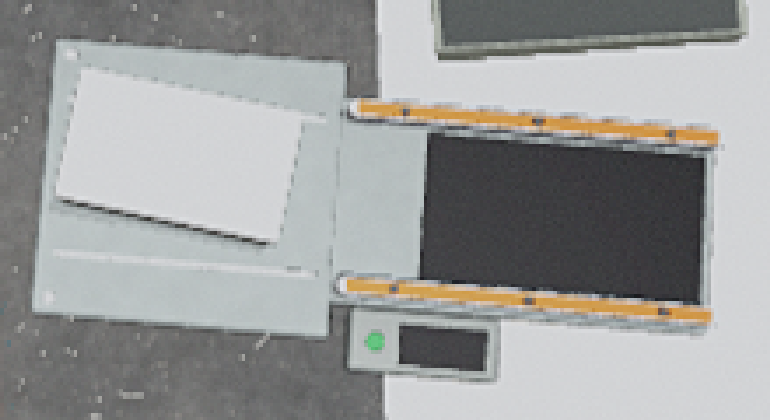

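View pics/sidez0.png

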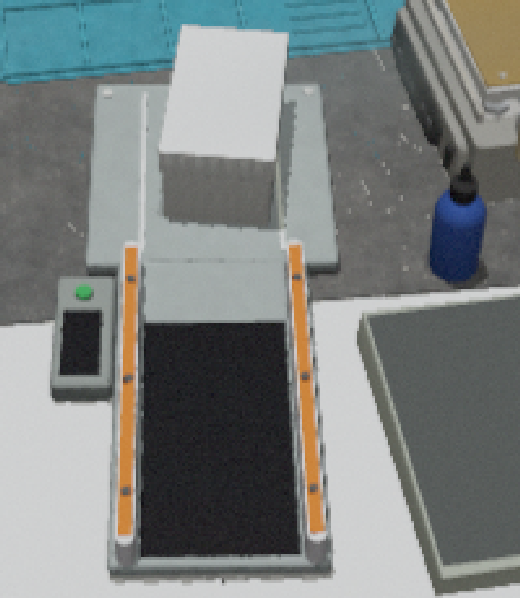

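```bash
cat >> h.py <<'E'
def orange(d):
    hsv=cv2.cvtColor(d["pixels"],cv2.COLOR_RGB2HSV)
    m=cv2.inRange(hsv,(8,110,100),(24,255,255))
    v,u=np.nonzero(m)
    P=ray(d,np.c_[u,v],0.034)[:,:2]
    k=(P[:,0]>.38)&(P[:,0]<.58)&(P[:,1]>.03)&(P[:,1]<.28)
    P=P[k]
    # lines x = a + b*y, split by mid
    b=.099; r=P[:,0]-b*P[:,1]; mid=(r.min()+r.max())/2
    return P[r<mid],P[r>mid]
def scale_pose(d):
    a,b=orange(d); L=[]
    for P in(a,b):
        c=np.polyfit(P[:,1],P[:,0],1);r=abs(P[:,0]-np.polyval(c,P[:,1]));k=r<.004
        c=np.polyfit(P[k,1],P[k,0],1);L.append((c,P[k]))
    th=[np.arctan(c[0]) for c,_ in L]
    return L,th
def box(d,z=.072,roi=None,thr=203):
    hsv=cv2.cvtColor(d["pixels"],cv2.COLOR_RGB2HSV)
    m=cv2.inRange(hsv,(0,0,thr),(180,9,255))
    w=np.zeros_like(m);x0,y0,x1,y1=roi;w[y0:y1,x0:x1]=m[y0:y1,x0:x1]
    w=cv2.morphologyEx(w,cv2.MORPH_OPEN,np.ones((5,5)))
    cs,_=cv2.findContours(w,cv2.RETR_EXTERNAL,cv2.CHAIN_APPROX_NONE)
    c=max(cs,key=cv2.contourArea)
    P=ray(d,c[:,0],z)[:,:2].astype(np.float32)
    r=cv2.minAreaRect(P); return r,c
E
python3 - <<'E'
from h import *
for n in("side","top"):
    d=pickle.load(open(n+"0.pkl","rb"))
    L,th=scale_pose(d);print(n,th)
    for c,P in L:
        t=np.array([np.sin(c[0]),np.cos(c[0])]);s=P@t;print(' x at y=.15',np.polyval(c,.15),'s range',s.min(),s.max(),len(P))
    hsv=cv2.cvtColor(d["pixels"],cv2.COLOR_RGB2HSV)
    m=cv2.inRange(hsv,(0,0,0),(180,255,70)); v,u=np.nonzero(m);P=ray(d,np.c_[u,v],.014)
    k=(P[:,0]>.43)&(P[:,0]<.54)&(P[:,1]>.04)&(P[:,1]<.24)
    mm=np.zeros_like(m);mm[v[k],u[k]]=255
    c=max(cv2.findContours(mm,0,1)[0],key=cv2.contourArea)
    r=cv2.minAreaRect(ray(d,c[:,0],.014)[:,:2].astype(np.float32));print('plate',r,cv2.boxPoints(r).round(4).tolist())
    r,c=box(d,roi=(285,215,380,285) if n=="top" else (285,215,345,280));print('box',r,cv2.boxPoints(r).round(4).tolist(), cv2.boundingRect(c))
E
```

```text
side [np.float64(0.0992352465875377), np.float64(0.09870481152614645)]
 x at y=.15 0.4285759305606055 s range 0.10459890169948292 0.29134248550230674 469
 x at y=.15 0.5230086325716973 s range 0.10421296044623053 0.2918082699569358 461
plate ((0.47359293699264526, 0.1311923861503601), (0.14867928624153137, 0.07982557266950607), 84.19025421142578) [[0.42640000581741333, 0.06129999831318855], [0.5058000087738037, 0.053199999034404755], [0.520799994468689, 0.20110000669956207], [0.4413999915122986, 0.20919999480247498]]
box ((0.5031970739364624, 0.33701273798942566), (0.11212307959794998, 0.06532008945941925), 77.36491394042969) [[0.45910000801086426, 0.28949999809265137], [0.5228000283241272, 0.2752000093460083], [0.5472999811172485, 0.3846000134944916], [0.483599990606308, 0.39890000224113464]] (292, 221, 47, 49)
top [np.float64(0.09765640413862614), np.float64(0.09858701072421164)]
 x at y=.15 0.42765329105214533 s range 0.10517060305275275 0.2927539370026678 263
 x at y=.15 0.5221231347181533 s range 0.105651657928839 0.2923337491527151 255
plate ((0.47312161326408386, 0.13344243168830872), (0.14766886830329895, 0.07844189554452896), 84.43856811523438) [[0.4268999993801117, 0.06379999965429306], [0.5049999952316284, 0.05620000138878822], [0.5192999839782715, 0.20309999585151672], [0.44119998812675476, 0.21070000529289246]]
box ((0.5027088522911072, 0.3387031555175781), (0.11520697921514511, 0.06607654690742493), 77.32093048095703) [[0.4578000009059906, 0.2897999882698059], [0.5223000049591064, 0.275299996137619], [0.5475999712944031, 0.38769999146461487], [0.4830999970436096, 0.40220001339912415]] (297, 230, 69, 48)
```

Run:
```python
from h import *
s=pickle.load(open("side0.pkl","rb"));t=pickle.load(open("top0.pkl","rb"))
def tri(a,b):
    P=[d["intrinsics"]@np.c_[d["R"],d["t"]] for d in(s,t)]
    X=cv2.triangulatePoints(P[0],P[1],np.array(a,float),np.array(b,float)).ravel();return (X[:3]/X[3]).round(3)
print('head',tri((483,200),(510,125)),'barrel',tri((463,285),(485,150)),'post',tri((497,360),(447,140)))
print('bottle cap',tri((407,281),(381,184)))
print('device side', ray(t,[(275,188),(355,188),(330,175)],.05).round(3))
print('tray',ray(t,[(397,122),(405,225),(491,218)],.02).round(3))
from scipy.spatial.transform import Rotation as R
from cell import state
M=R.from_rotvec(state()["tcp_rot"]).as_matrix();print(M.round(3))
```

```text
head [0.643 0.1   0.328] barrel [0.645 0.097 0.207] post [0.725 0.113 0.034]
bottle cap [0.629 0.245 0.067]
device side [[0.629 0.44  0.05 ]
 [0.627 0.292 0.05 ]
 [0.653 0.337 0.05 ]]
tray [[0.766 0.205 0.02 ]
 [0.562 0.197 0.02 ]
 [0.573 0.034 0.02 ]]
[[-0.     0.276 -0.961]
 [ 0.002 -0.961 -0.276]
 [-1.    -0.002 -0.   ]]
```

Request:
{"method": "servo_tool", "body": {"rows": "2.3 3.3 0 0 0 4;2.3 3.3 0 0 0 4;2.3 3.3 0 0 0 4;2.3 3.3 0 0 0 4;2.3 3.3 0 0 0 4;2.3 3.3 0 0 0 4;2.3 3.3 0 0 0 4;2.3 3.3 0 0 0 4;2.3 3.3 0 0 0 4;0.5 3.8 0 0 0 4;0.5 3.8 0 0 0 4;0.5 3.8 0 0 0 4;0.5 3.8 0 0 0 4;0.5 3.8 0 0 0 4;0.5 3.8 0 0 0 4;0.5 3.8 0 0 0 4;0.5 3.8 0 0 0 4", "fingers": 0}}

```text
t: 1.8
ee_pos: [0.4191, 0.0253, 0.1845]
tcp_rot: [1.255, 1.187, -1.264]
wrist_force: [0.7, -0.7, 0.4]
gripper_width: 0.001
```

Request:
{"method": "servo_tool", "body": {"rows": "0.3 4 0.1 0 0 0;0.3 4 0.1 0 0 0;0.3 4 0.1 0 0 0;0.3 4 0.1 0 0 0;0.3 4 0.1 0 0 0;0.3 4 0.1 0 0 0;0.3 4 0.1 0 0 0;0.3 4 0.1 0 0 0;0 0 0 0 0 0"}}

```text
t: 2.7
ee_pos: [0.4382, 0.3624, 0.1889]
tcp_rot: [1.247, 1.193, -1.261]
wrist_force: [0.2, -0.1, 0.2]
gripper_width: -0.002
```

```bash
cat >> h.py <<'E'
from scipy.spatial.transform import Rotation as Rot
def pose():
    from cell import state
    s=state();M=Rot.from_rotvec(s["tcp_rot"]).as_matrix()
    print('t',round(s['t'],2),'pos',s['ee_pos'].round(4),'yawY deg',round(np.degrees(np.arctan2(M[1,1],M[0,1])),2),'x axis',M[:,0].round(3),'F',s['wrist_force'].round(2),'w',round(float(s['gripper_width']),3))
    return s
E
python3 -c "
from h import *;s=pose();print(s['joint_positions'])"
```

```text
t 2.7 pos [0.4382 0.3624 0.1889] yawY deg -3.35 x axis [-0.014  0.002 -1.   ] F [ 0.18 -0.09  0.19] w -0.002
[0.56198381 0.10923132 1.74695827 0.00970847 1.29561439 0.61782834]
```

Request:
{"method": "servo_tool", "body": {"rows": "2.8 -0.4 0 0 -0.8 -2.3;2.8 -0.4 0 0 0 0;2.8 -0.4 0 0 0 0;2.8 -0.4 0 0 0 0;2.8 -0.4 0 0 0 0;0 0 0 0 0 0"}}

```text
t: 3.3
ee_pos: [0.5784, 0.3381, 0.184]
tcp_rot: [1.272, 1.165, -1.287]
wrist_force: [-0.2, 0.6, 0.1]
gripper_width: -0.001
```

Run:
```python
from h import *
from cell import viewer
pose()
for n in("side","top"):
    d=viewer.snapshot(n);pickle.dump(d,open(f"{n}1.pkl","wb"));cv2.imwrite(f"pics/{n}1.png",d["pixels"][:,:,::-1])
```

```text
t 3.3 pos [0.5784 0.3381 0.184 ] yawY deg -5.46 x axis [-0.008 -0.004 -1.   ] F [-0.18  0.55  0.08] w -0.001
```

View pics/side1.png

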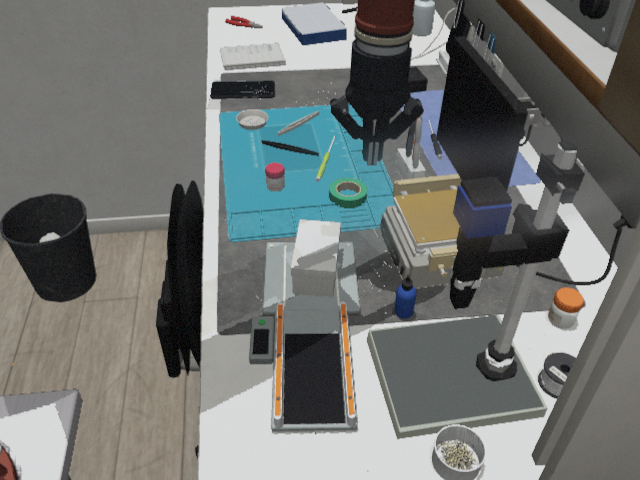

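View pics/top1.png

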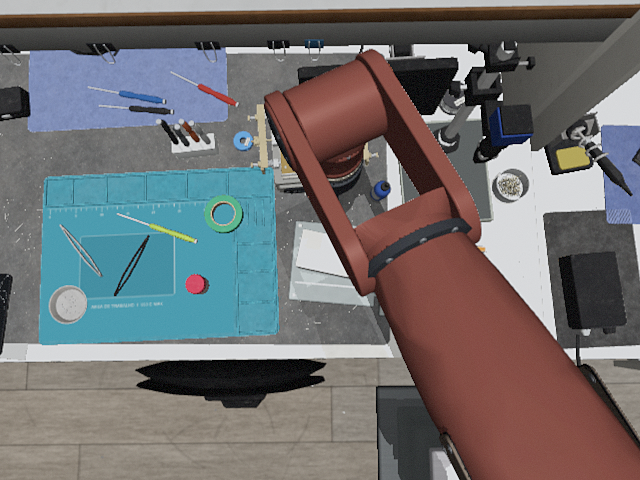

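Run:
```python
from h import *
s=pickle.load(open("side0.pkl","rb"));t=pickle.load(open("top0.pkl","rb"))
a=cv2.resize(s["pixels"][170:290,370:490,::-1],None,fx=5,fy=5);b=cv2.resize(t["pixels"][80:200,240:390,::-1],None,fx=5,fy=5)
cv2.imwrite("pics/devs.png",a);cv2.imwrite("pics/devt.png",b)
```

```text
(no output)
```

View pics/devs.png

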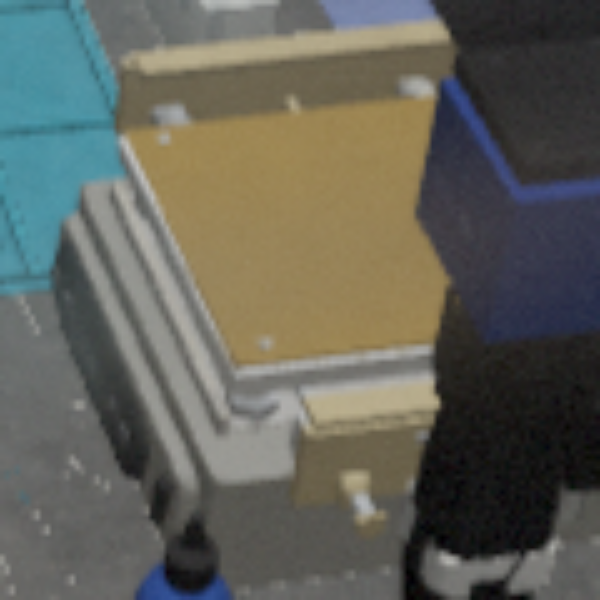

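View pics/devt.png

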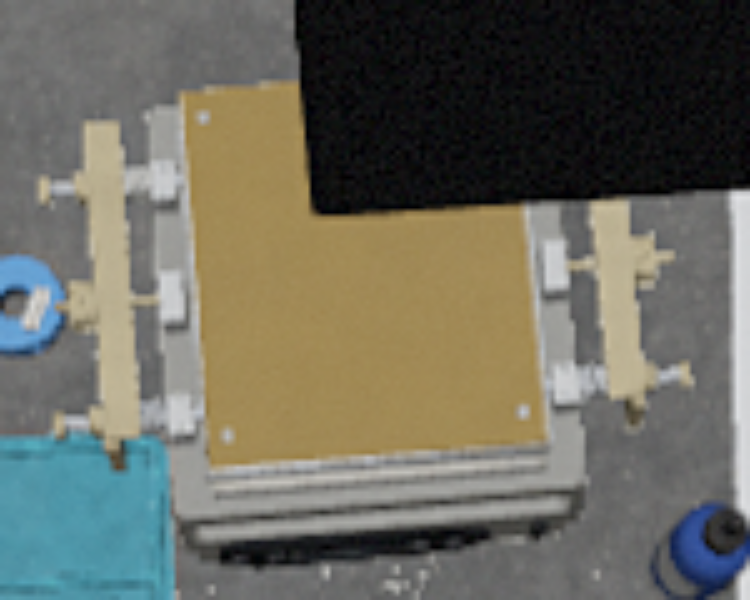

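Run:
```python
from h import *
s=pickle.load(open("side0.pkl","rb"));t=pickle.load(open("top0.pkl","rb"))
P=[d["intrinsics"]@np.c_[d["R"],d["t"]] for d in(s,t)]
for a,b in [((417.6,242),(349.4,168)),((408,262),(356,178)),((421,251),(349,174)),((432,256),(365,160))]:
    X=cv2.triangulatePoints(P[0],P[1],np.array(a,float),np.array(b,float)).ravel();X=X[:3]/X[3];print(X.round(3),(proj(s,X)-a).round(1),(proj(t,X)-b).round(1))
```

```text
[0.655 0.303 0.09 ] [[-0.7  0.2]] [[ 0.1 -0.9]]
[0.642 0.29  0.062] [[ 0.4 -0.1]] [[-0.   0.5]]
[0.657 0.302 0.071] [[-4.2  0.9]] [[ 0.4 -4.9]]
[0.671 0.275 0.086] [[-0.7  0.2]] [[ 0.1 -0.8]]
```

Request:
{"method": "servo_tool", "body": {"rows": "-0.5 0.3 -3 0 -0.4 -0.2;-0.5 0.2 -3 0 0 0;0 0 -3 0 0 0;0 0 -3 0 0 0;0 0 -2.3 0 0 0;0 0 0 0 0 0"}}

```text
t: 4.0
ee_pos: [0.5569, 0.3437, 0.0386]
tcp_rot: [1.273, 1.164, -1.284]
wrist_force: [-0.0, -0.7, -0.3]
gripper_width: -0.002
```

```bash
cat >> h.py <<'E'
TH=0.0986; EX=np.array([np.cos(TH),-np.sin(TH)]);EY=np.array([np.sin(TH),np.cos(TH)]);O=np.array([.4834,.2321])
def sc(p): q=np.asarray(p)[...,:2]-O; return np.stack([q@EX,q@EY],-1)*1000
def look(tag,names=("side","top")):
    from cell import viewer
    s=pose();print('tool in scale mm',sc(s['ee_pos']).round(1))
    for n in names:
        d=viewer.snapshot(n);pickle.dump(d,open(f"{n}{tag}.pkl","wb"));cv2.imwrite(f"pics/{n}{tag}.png",d["pixels"][:,:,::-1])
        x0,y0,w,h=(270,210,130,110) if n=="top" else (240,190,180,250)
        f=min(800/w,600/h)
        cv2.imwrite(f"pics/{n}z{tag}.png",cv2.resize(d["pixels"][y0:y0+h,x0:x0+w,::-1],None,fx=f,fy=f))
E
python3 -c "
from h import *
look(2)"
```

```text
t 4.0 pos [0.5569 0.3437 0.0386] yawY deg -5.41 x axis [-0.005 -0.004 -1.   ] F [-0.02 -0.71 -0.32] w -0.002
tool in scale mm [ 62.2 118.3]
```

View pics/sidez2.png

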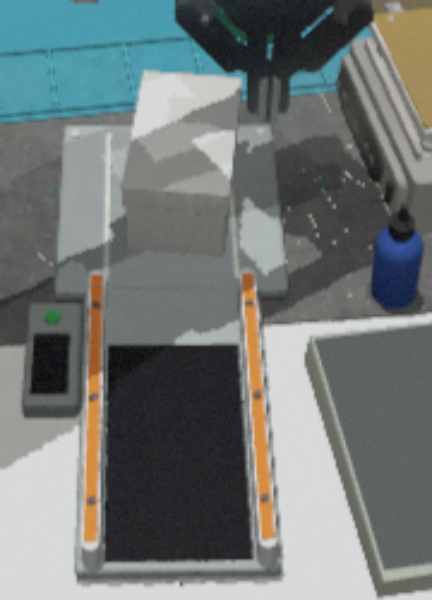

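View pics/topz2.png

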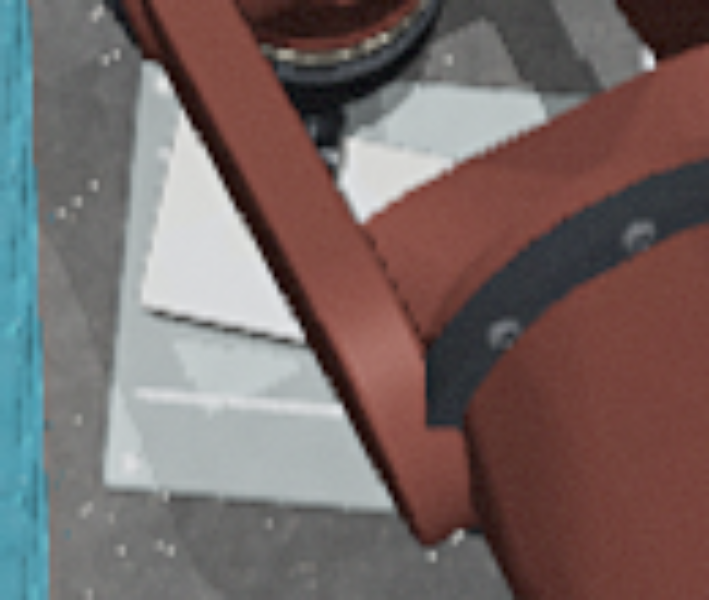

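Request:
{"method": "servo_tool", "body": {"rows": "-0.2 0.02 0 0 0 0;-0.2 0.02 0 0 0 0;-0.2 0.02 0 0 0 0;-0.2 0.02 0 0 0 0;-0.2 0.02 0 0 0 0;0 0 0 0 0 0"}}

```text
t: 4.7
ee_pos: [0.5543, 0.3492, 0.0518]
tcp_rot: [1.289, 1.158, -1.265]
wrist_force: [0.3, 0.4, 0.4]
gripper_width: 0.002
```

```bash
python3 -c "
from h import *
look(3)"
```

```text
t 4.7 pos [0.5543 0.3492 0.0518] yawY deg -5.39 x axis [ 0.014  0.006 -1.   ] F [0.35 0.38 0.35] w 0.002
tool in scale mm [ 59.1 123.6]
```

View pics/sidez3.png

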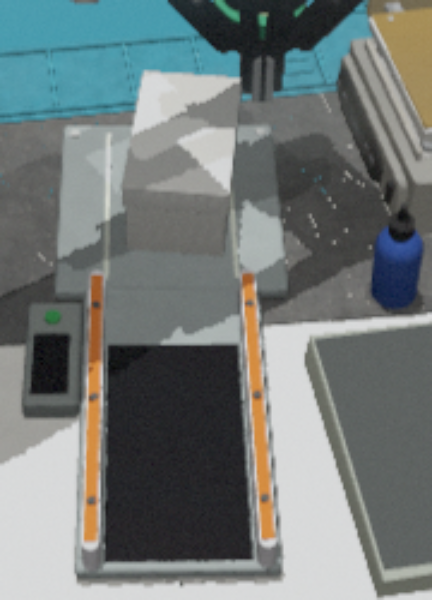

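View pics/topz3.png

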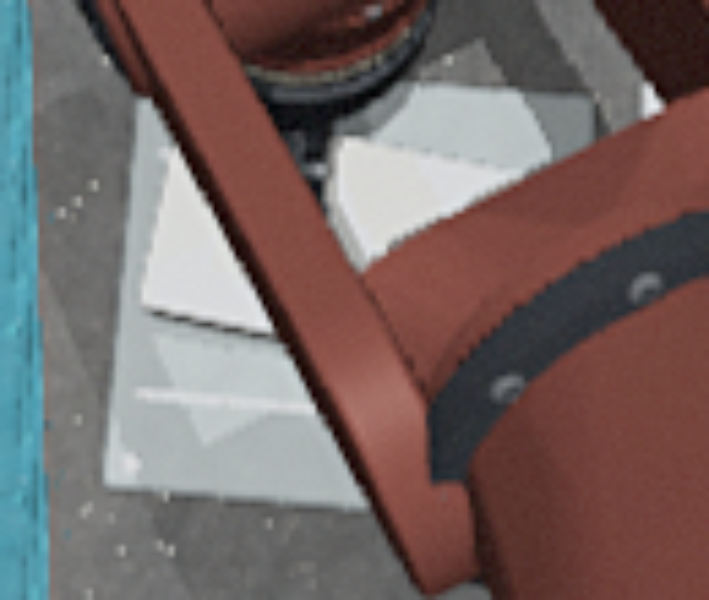

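Request:
{"method": "servo_tool", "body": {"rows": "0 0 0 0 0 0;0 0 0 0 0 0;0 0 0 0 0 0;0 0 0 0 0 0"}}

```text
t: 5.2
ee_pos: [0.5544, 0.3488, 0.0509]
tcp_rot: [1.288, 1.158, -1.266]
wrist_force: [-0.1, -0.4, 0.0]
gripper_width: 0.0
```

Request:
{"method": "servo_tool", "body": {"rows": "0 0 -0.5 0 0 0;0 0 0 0 0 0"}}

```text
t: 5.4
ee_pos: [0.5544, 0.3487, 0.0454]
tcp_rot: [1.288, 1.158, -1.267]
wrist_force: [-0.8, -0.2, -1.4]
gripper_width: -0.002
```

Request:
{"method": "servo_tool", "body": {"rows": "0 0 -0.3 0 0 0;0 0 -0.3 0 0 0;0 0 0 0 0 0;0 0 0 0 0 0"}}

```text
t: 5.8
ee_pos: [0.554, 0.3486, 0.0382]
tcp_rot: [1.288, 1.158, -1.267]
wrist_force: [-0.2, -0.5, -0.0]
gripper_width: -0.003
```

Request:
{"method": "servo_tool", "body": {"rows": "0 0 0 -0.3 0.8 -0.2;0 0 0 0 0 0;-0.2 0.02 0 0 0 0;-0.2 0.02 0 0 0 0;0 0 0 0 0 0;0 0 0 0 0 0"}}

```text
t: 6.4
ee_pos: [0.5501, 0.3492, 0.0387]
tcp_rot: [1.279, 1.162, -1.284]
wrist_force: [0.7, -0.4, 0.5]
gripper_width: -0.001
```

```bash
python3 -c "
from h import *
look(4)"
```

```text
t 6.4 pos [0.5501 0.3492 0.0387] yawY deg -5.63 x axis [-0.003 -0.001 -1.   ] F [ 0.72 -0.41  0.45] w -0.001
tool in scale mm [ 54.8 123.1]
```

View pics/sidez4.png

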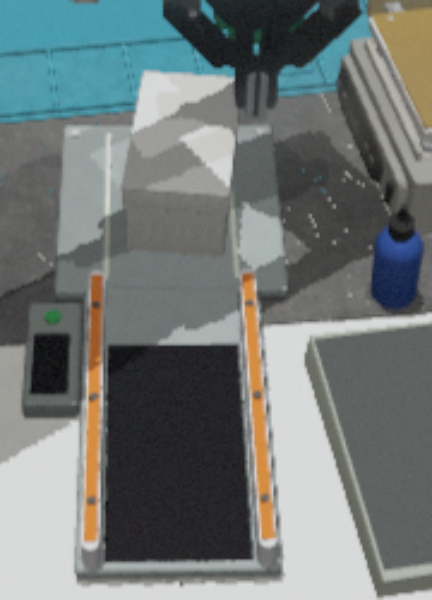

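View pics/topz4.png

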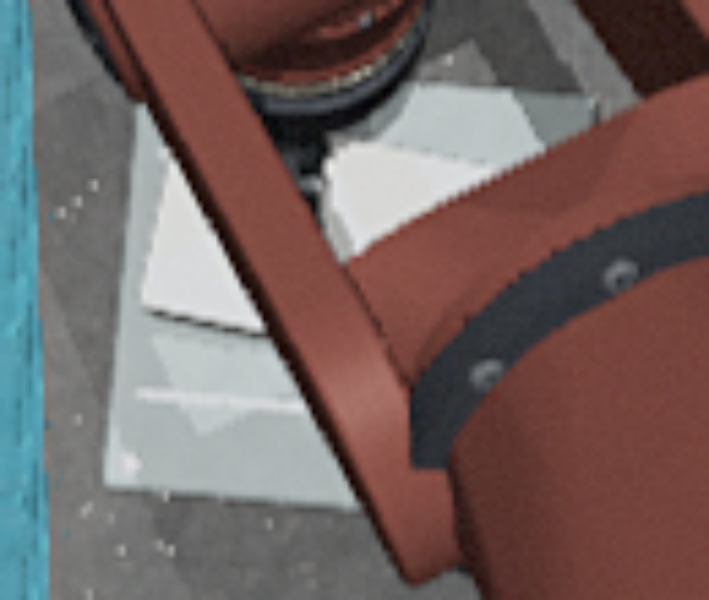

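Request:
{"method": "servo_tool", "body": {"rows": "-0.2 0.02 0 0 0 0;-0.2 0.02 0 0 0 0;-0.2 0.02 0 0 0 0;0 0 0 0 0 0"}}

```text
t: 6.9
ee_pos: [0.5434, 0.3498, 0.0386]
tcp_rot: [1.279, 1.163, -1.284]
wrist_force: [-0.2, -0.1, -0.0]
gripper_width: 0.001
```

```bash
python3 -c "
from h import *
look(5)"
```

```text
t 6.9 pos [0.5434 0.3498 0.0386] yawY deg -5.63 x axis [-0.003 -0.001 -1.   ] F [-0.19 -0.12 -0.  ] w 0.001
tool in scale mm [ 48.1 123.1]
```

View pics/sidez5.png

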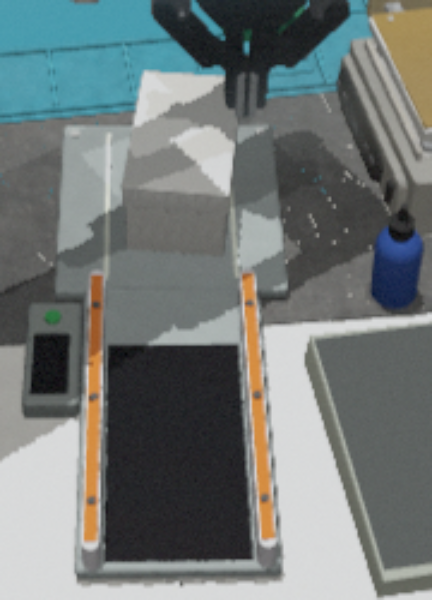

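View pics/topz5.png

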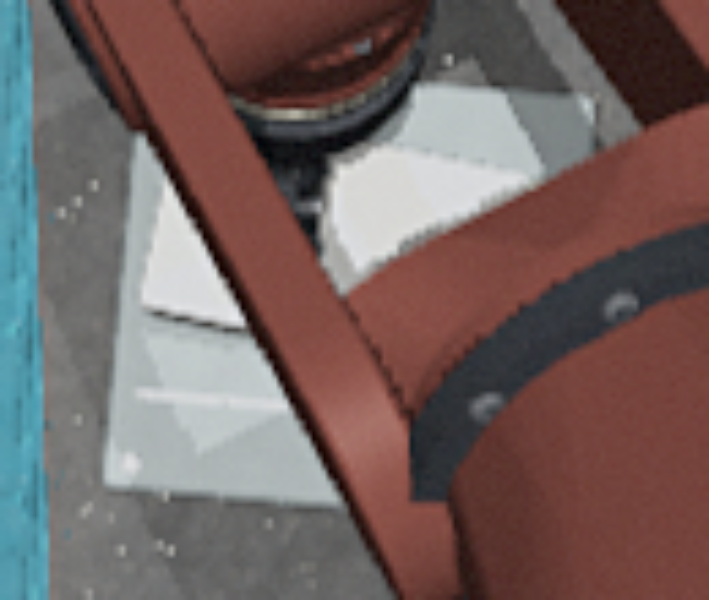

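Run:
```python
from h import *
d=pickle.load(open("side5.pkl","rb"));t=pickle.load(open("top5.pkl","rb"))
p=np.array([.5434,.3498,.0386])
f=lambda d,X,o,k:((proj(d,X)-o)*k).round(0)
print('tcp side zoom',f(d,p,(240,190),2.4),'top',f(t,p,(270,210),5.4545))
c=np.array([[.4580,.2898],[.5223,.2753],[.5476,.3877],[.4831,.4022]])
for z in(.072,.014):
  X=np.c_[c,np.full(4,z)];print(z,f(d,X,(240,190),2.4).tolist(),f(t,X,(270,210),5.4545).tolist())
```

```text
tcp side zoom [[238. 149.]] top [[295. 131.]]
0.072 [[120.0, 184.0], [225.0, 192.0], [237.0, 76.0], [141.0, 69.0]] [[485.0, 373.0], [525.0, 175.0], [180.0, 103.0], [137.0, 300.0]]
0.014 [[121.0, 248.0], [222.0, 256.0], [234.0, 138.0], [142.0, 132.0]] [[474.0, 386.0], [511.0, 200.0], [186.0, 132.0], [145.0, 317.0]]
```

Run:
```python
from h import *
for k,p in((1,(.5784,.3381,.184)),(2,(.5569,.3437,.0386)),(4,(.5501,.3492,.0387)),(5,(.5434,.3498,.0386))):
    d=pickle.load(open(f"side{k}.pkl","rb"));print(k,proj(d,np.array(p)))
d=pickle.load(open("side5.pkl","rb"));cv2.imwrite("pics/sf5.png",cv2.resize(d["pixels"][180:280,280:380,::-1],None,fx=6,fy=6,interpolation=cv2.INTER_NEAREST))
```

```text
1 [[367.53452059 182.61547304]]
2 [[347.88960188 254.08224778]]
4 [[343.22717422 252.07822086]]
5 [[339.1068411  252.18490157]]
```

View pics/sf5.png

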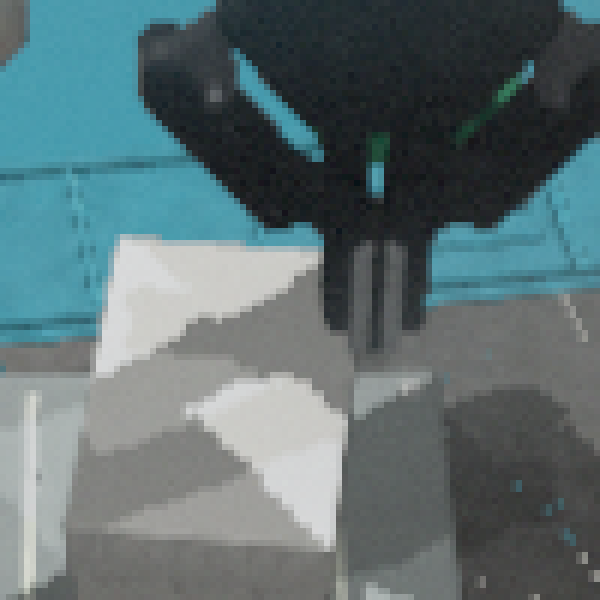

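Run:
```python
from h import *
for k in(2,5):
    d=pickle.load(open(f"top{k}.pkl","rb"));a=cv2.resize(d["pixels"][205:275,285:360,::-1],None,fx=8,fy=8,interpolation=cv2.INTER_NEAREST)
    a=np.clip(a.astype(float)*1.8,0,255);cv2.imwrite(f"pics/tf{k}.png",a)
```

```text
[ WARN:0@0.588] global loadsave.cpp:1063 imwrite_ Unsupported depth image for selected encoder is fallbacked to CV_8U.
```

View pics/tf5.png

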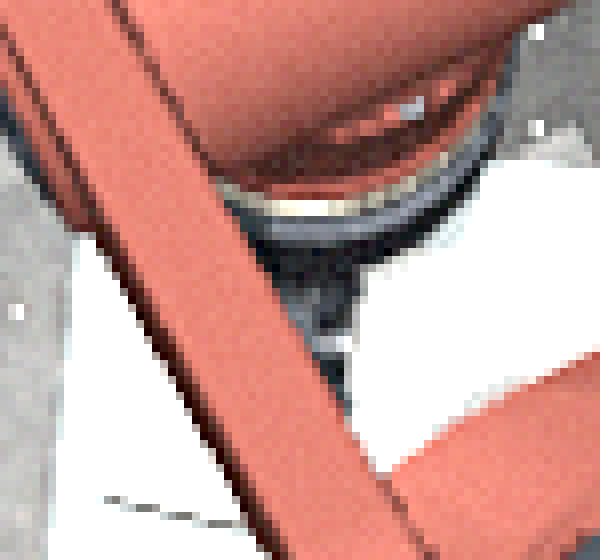

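View pics/tf2.png

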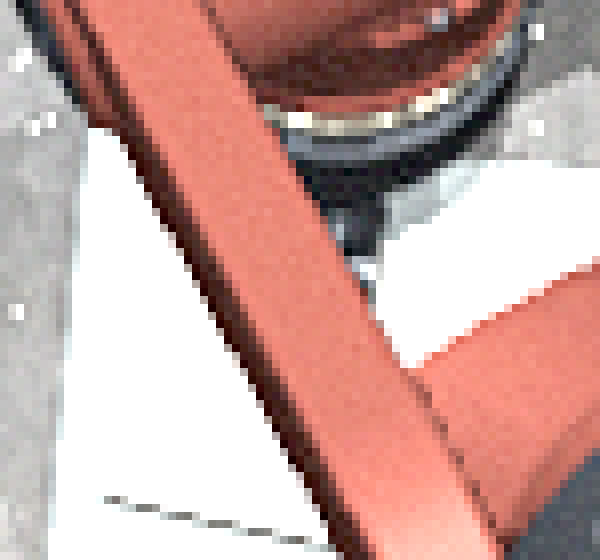

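Run:
```python
from h import *
d=pickle.load(open("side5.pkl","rb"))
for z in(.0386,.05,.06,.065,.07,.08):print(z,proj(d,np.array((.5434,.3498,z))))
for z in(.184,.2,.22):print(z,proj(d,np.array((.5784,.3381,z))))
d=pickle.load(open("side1.pkl","rb"));cv2.imwrite("pics/sf1.png",cv2.resize(d["pixels"][90:210,310:440,::-1],None,fx=5,fy=5,interpolation=cv2.INTER_NEAREST))
```

```text
0.0386 [[339.1068411  252.18490157]]
0.05 [[339.36387207 246.98871517]]
0.06 [[339.59254828 242.36575418]]
0.065 [[339.70803136 240.0311265 ]]
0.07 [[339.82428799 237.68086064]]
0.08 [[340.0591532 232.9327816]]
0.184 [[367.53452059 182.61547304]]
0.2 [[368.27300838 173.65091306]]
0.22 [[369.22101188 162.14302586]]
```

View pics/sf1.png

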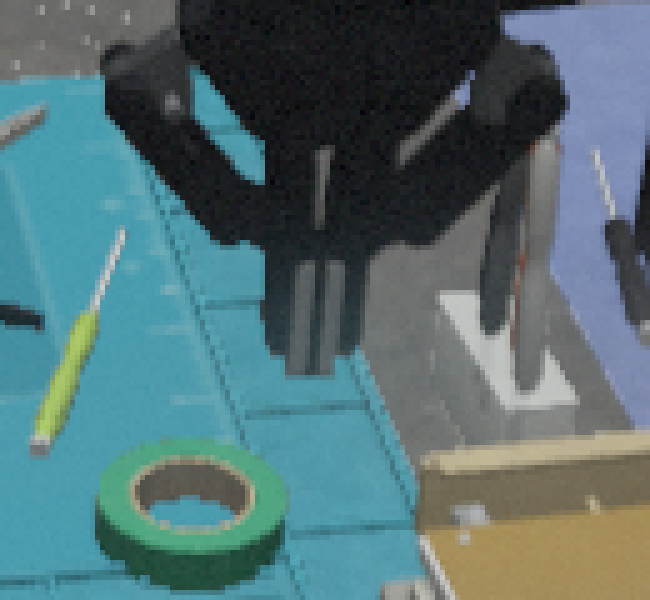

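Request:
{"method": "servo_tool", "body": {"rows": "0.4 -0.04 0 0 0 0;0.4 -0.04 0 0 0 0;0.4 -0.04 0 0 0 0;0.3 -0.02 0 0 0 0;0 0 0 0 0 0;0 0 0 0 0 0;0 0 -0.4 0 0 0;0 0 -0.4 0 0 0;0 0 -0.4 0 0 0;0 0 0 0 0 0;0 0 0 0 0 0"}}

```text
t: 8.1
ee_pos: [0.5602, 0.348, 0.025]
tcp_rot: [1.279, 1.162, -1.285]
wrist_force: [0.0, -0.2, -0.6]
gripper_width: 0.001
```

Run:
```python
from h import *
look(6)
from cell import state
d=pickle.load(open("side6.pkl","rb"));print(proj(d,state()["ee_pos"]))
cv2.imwrite("pics/sf6.png",cv2.resize(d["pixels"][180:280,280:380,::-1],None,fx=6,fy=6,interpolation=cv2.INTER_NEAREST))
```

```text
t 8.1 pos [0.5602 0.348  0.025 ] yawY deg -5.66 x axis [-0.003 -0.001 -1.   ] F [ 0.04 -0.19 -0.63] w 0.001
tool in scale mm [ 65.  122.8]
[[349.04306442 258.19686271]]
```

View pics/sf6.png

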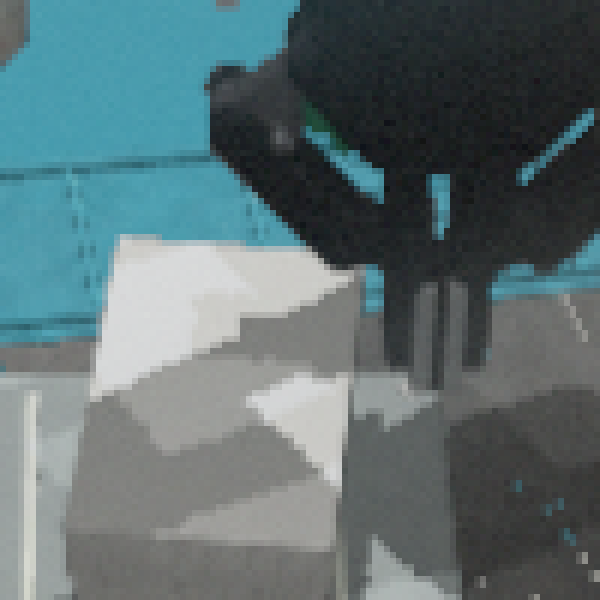

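Request:
{"method": "servo_tool", "body": {"rows": "0 0 -0.4 0 0 0;0 0 0 0 0 0;-0.3 0.03 0 0 0 0;-0.3 0.03 0 0 0 0;-0.3 0.03 0 0 0 0;-0.2 0.02 0 0 0 0;0 0 0 0 0 0;0 0 0 0 0 0"}}

```text
t: 9.0
ee_pos: [0.5498, 0.3498, 0.0221]
tcp_rot: [1.282, 1.161, -1.281]
wrist_force: [0.9, 0.2, -0.5]
gripper_width: 0.003
```

```bash
cat >> h.py <<'E'
def sf(tag):
    look(tag)
    from cell import state
    d=pickle.load(open(f"side{tag}.pkl","rb"));print(proj(d,state()["ee_pos"]))
    cv2.imwrite(f"pics/sf{tag}.png",cv2.resize(d["pixels"][190:310,270:390,::-1],None,fx=5,fy=5,interpolation=cv2.INTER_NEAREST))
E
python3 -c "
from h import *
sf(7)"
```

```text
t 9.0 pos [0.5498 0.3498 0.0221] yawY deg -5.64 x axis [ 0.001  0.    -1.   ] F [ 0.91  0.22 -0.45] w 0.003
tool in scale mm [ 54.5 123.7]
[[342.60831866 259.33194845]]
```

View pics/sf7.png

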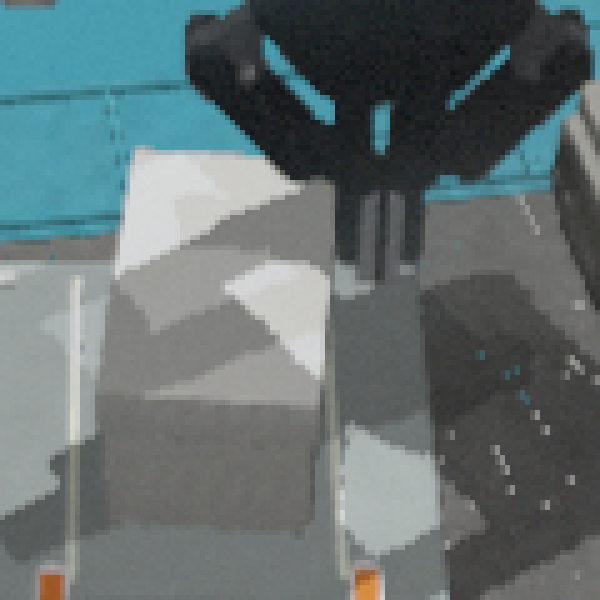

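Request:
{"method": "servo_tool", "body": {"rows": "-0.2 0.02 0 0 0 0;-0.2 0.02 0 0 0 0;-0.2 0.02 0 0 0 0;0 0 0 0 0 0;0 0 0 0 0 0"}}

```text
t: 9.6
ee_pos: [0.5442, 0.3507, 0.0224]
tcp_rot: [1.284, 1.16, -1.279]
wrist_force: [1.1, -0.8, 0.3]
gripper_width: 0.001
```

```bash
python3 -c "
from h import *
sf(8)"
```

```text
t 9.6 pos [0.5442 0.3507 0.0224] yawY deg -5.67 x axis [ 0.002  0.001 -1.   ] F [ 1.13 -0.79  0.27] w 0.001
tool in scale mm [ 48.8 124. ]
[[339.17999121 259.01018426]]
```

View pics/sf8.png

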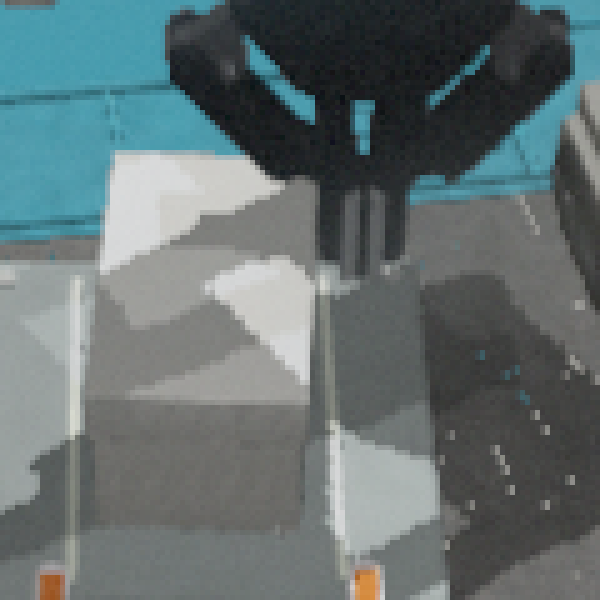

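```bash
cat >> h.py <<'E'
def cor(tag,zooms):
    # rear-left, front-left, front-right top corners in sf zoom pixels
    d=pickle.load(open(f"side{tag}.pkl","rb"))
    uv=np.array(zooms)/5+[270,190]-0.5+.1
    P=sc(ray(d,uv,.072));e=P[0]-P[1]
    a=np.degrees(np.arctan2(e[0],e[1]));f=P[2]-P[1];b=np.degrees(np.arctan2(-f[1],f[0]))
    print(P.round(1).tolist(),'len',np.hypot(*e).round(1),'wid',np.hypot(*f).round(1),'tilt(+ = rear to +x)',a.round(1),b.round(1))
E
python3 - <<'E'
from h import *
cor(7,[(135,148),(100,397),(322,408)])
cor(8,[(113,150),(87,398),(310,406)])
E
```

```text
[[-20.8, 167.8], [-31.5, 50.2], [35.0, 44.6]] len 118.1 wid 66.7 tilt(+ = rear to +x) 5.2 4.8
[[-28.0, 166.9], [-35.4, 49.8], [31.5, 45.5]] len 117.3 wid 67.0 tilt(+ = rear to +x) 3.6 3.7
```

Request:
{"method": "servo_tool", "body": {"rows": "0.4 -0.04 0 0 0 0;0.1 0.9 0 0 0 0;0.1 0.9 0 0 0 0;0 0 0 0 0 0;0 0 0 0 0 0;-0.2 0.02 0 0 0 0;-0.2 0.02 0 0 0 0;-0.2 0.02 0 0 0 0;0 0 0 0 0 0;0 0 0 0 0 0"}}

```text
t: 10.7
ee_pos: [0.5435, 0.371, 0.0221]
tcp_rot: [1.283, 1.161, -1.28]
wrist_force: [0.5, 0.0, -0.6]
gripper_width: 0.005
```

```bash
python3 -c "
from h import *
sf(9)"
```

```text
t 10.7 pos [0.5435 0.371  0.0221] yawY deg -5.66 x axis [ 0.001  0.001 -1.   ] F [ 0.51  0.   -0.6 ] w 0.005
tool in scale mm [ 46.1 144.1]
[[336.88365009 250.97344623]]
```

View pics/sf9.png

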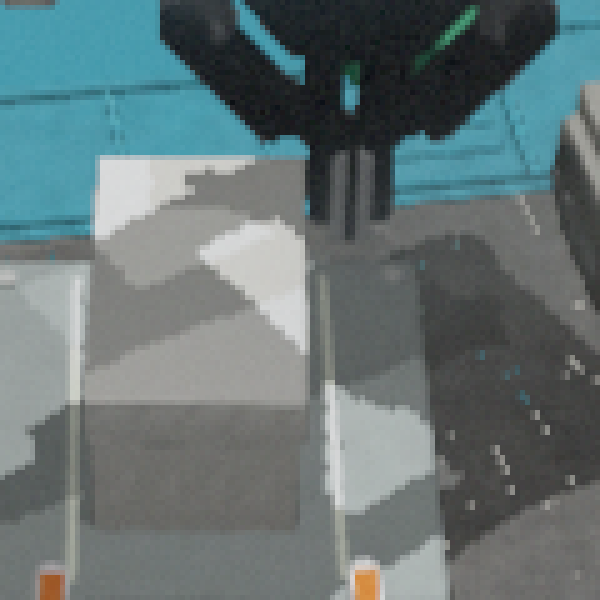

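Run:
```python
from h import *
cor(9,[(97,156),(85,402),(308,405)])
```

```text
[[-33.2, 163.8], [-36.0, 48.1], [30.9, 45.9]] len 115.7 wid 66.9 tilt(+ = rear to +x) 1.4 1.9
```

Request:
{"method": "servo_tool", "body": {"rows": "0.4 0 0 0 0 0;0.3 0 1 0 0 0;0 0 2 0 0 0;0 2 1 0 0 0;0 2 0 0 0 0;0 2 0 0 0 0;-1.5 0.3 0 0 0 0;-2 0.1 0 0 0 0;-2 0 0 0 0 0;0 0 0 0 0 0;0 0 0 0 0 0;0 0 0 0 0 0;0 0 0 0 0 0", "fingers": 0.4}}

```text
t: 12.1
ee_pos: [0.494, 0.4326, 0.0687]
tcp_rot: [1.28, 1.159, -1.288]
wrist_force: [-1.1, 0.1, -0.6]
gripper_width: 0.399
```

Run:
```python
from h import *
sf(10)
d=pickle.load(open("side10.pkl","rb"))
cv2.imwrite("pics/sg10.png",cv2.resize(d["pixels"][130:290,240:400,::-1],None,fx=4,fy=4,interpolation=cv2.INTER_NEAREST)[:600])
```

```text
t 12.1 pos [0.494  0.4326 0.0687] yawY deg -5.84 x axis [-0.003 -0.003 -1.   ] F [-1.07  0.15 -0.62] w 0.399
tool in scale mm [ -9.2 200.6]
[[303.48118702 208.37560134]]
```

View pics/sg10.png

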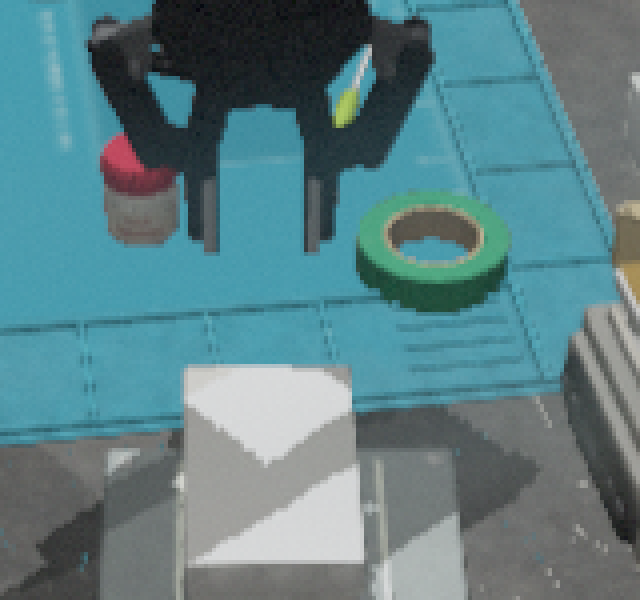

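View pics/top10.png

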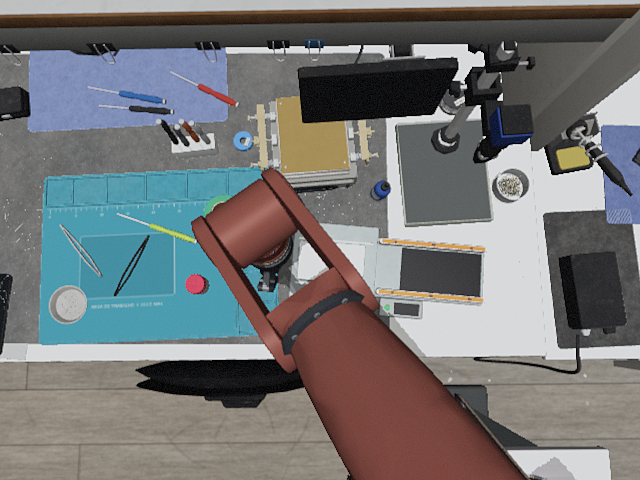

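Run:
```python
from h import *
d=pickle.load(open("top10.pkl","rb"))
a=np.clip(cv2.resize(d["pixels"][215:305,235:335,::-1],None,fx=6,fy=6,interpolation=cv2.INTER_NEAREST).astype(float)*1.8,0,255).astype(np.uint8);cv2.imwrite("pics/tg10.png",a)
t=d
print(proj(t,np.array([.494,.4326,.0687])),proj(t,np.array([.498,.4326,.099])),proj(t,np.array([.468,.4326,.099])))
```

```text
[[278.04406031 259.25057084]] [[276.58225019 254.90527887]] [[276.57571706 272.24889383]]
```

View pics/tg10.png

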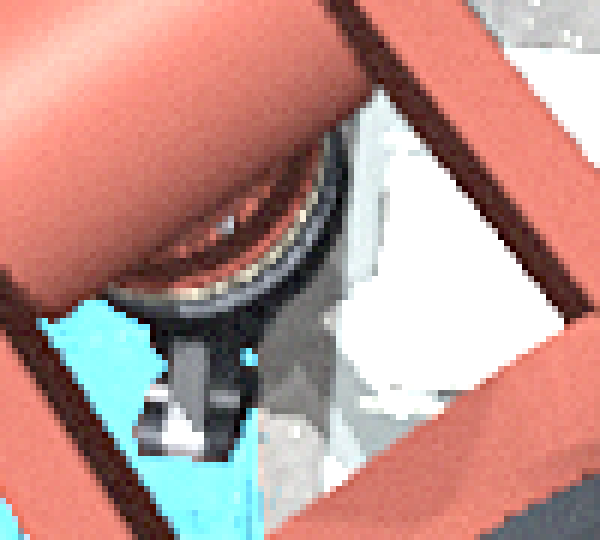

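Run:
```python
from h import *
s=pickle.load(open("side10.pkl","rb"));t=pickle.load(open("top10.pkl","rb"))
P=[d["intrinsics"]@np.c_[d["R"],d["t"]] for d in(s,t)]
for a,b in [((269.5,141),(266.5,285)),((267,141),(266.5,287)),((268,138),(266.5,285)),((269,144),(266.5,285))]:
    X=cv2.triangulatePoints(P[0],P[1],np.array(a,float),np.array(b,float)).ravel();X=X[:3]/X[3];print(X.round(3),(proj(s,X)-a).round(1),(proj(t,X)-b).round(1))
```

```text
[0.441 0.439 0.201] [[-0.8  0.1]] [[-0.  -1.1]]
[0.437 0.439 0.201] [[-0.6  0.1]] [[-0.  -0.8]]
[0.439 0.439 0.207] [[-0.3  0. ]] [[-0.  -0.4]]
[0.441 0.44  0.195] [[-0.4  0.1]] [[-0.  -0.6]]
```

Request:
{"method": "servo_tool", "body": {"rows": "0.2 0 -1 0 0 0.2;0.2 0 -1 0 0 0;0.1 0 -1 0 0 0;0 0 -1 0 0 0;0 0 -0.6 0 0 0;0 0 -0.3 0 0 0;0 0 0 0 0 0;0 0 0 0 0 0;0 0 0 0 0 0"}}

```text
t: 13.1
ee_pos: [0.4994, 0.4313, 0.0128]
tcp_rot: [1.276, 1.161, -1.289]
wrist_force: [-0.7, 0.2, 1.0]
gripper_width: 0.397
```

Run:
```python
from h import *
sf(11)
d=pickle.load(open("side11.pkl","rb"))
cv2.imwrite("pics/sg11.png",cv2.resize(d["pixels"][160:310,250:400,::-1],None,fx=4,fy=4,interpolation=cv2.INTER_NEAREST)[:600])
```

```text
t 13.1 pos [0.4994 0.4313 0.0128] yawY deg -5.7 x axis [-0.006 -0.005 -1.   ] F [-0.74  0.2   0.97] w 0.397
tool in scale mm [ -3.7 199.8]
[[306.75350698 233.4441385 ]]
```

View pics/sg11.png

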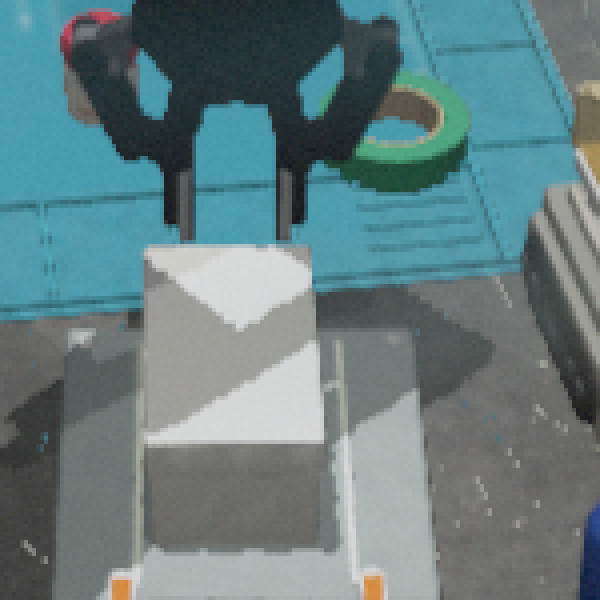

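```bash
cat >> h.py <<'E'
def corn(tag,z,k,o):
    d=pickle.load(open(f"side{tag}.pkl","rb"))
    uv=(np.array(z)+.5)/k-.5+o
    P=sc(ray(d,uv,.072));print(P.round(1).tolist(),'centre',P.mean(0).round(1))
    fl,fr,rr,rl=P
    for a,b in((rl,fl),(rr,fr)):
        e=a-b;print('side angle',np.degrees(np.arctan2(e[0],e[1])).round(2),np.hypot(*e).round(1))
    for a,b in((fr,fl),(rr,rl)):
        e=a-b;print('end angle',np.degrees(np.arctan2(-e[1],e[0])).round(2),np.hypot(*e).round(1))
E
python3 - <<'E'
from h import *
corn(11,[(143,443),(323,442),(312,246),(145,246)],4,(250,160))
d=pickle.load(open("top11.pkl","rb"));r,c=box(d,roi=(285,215,380,290));print(r)
cv2.imwrite("pics/tg11.png",cv2.resize(d["pixels"][205:315,260:400,::-1],None,fx=5,fy=5))
E
```

```text
[[-37.8, 47.3], [29.7, 47.0], [30.1, 162.3], [-38.3, 163.1]] centre [ -4.1 104.9]
side angle -0.27 115.7
side angle 0.23 115.3
end angle 0.31 67.5
end angle 0.66 68.5
((0.4934637248516083, 0.3039521872997284), (0.04764629900455475, 0.05325140431523323), 85.1252212524414)
```

View pics/tg11.png

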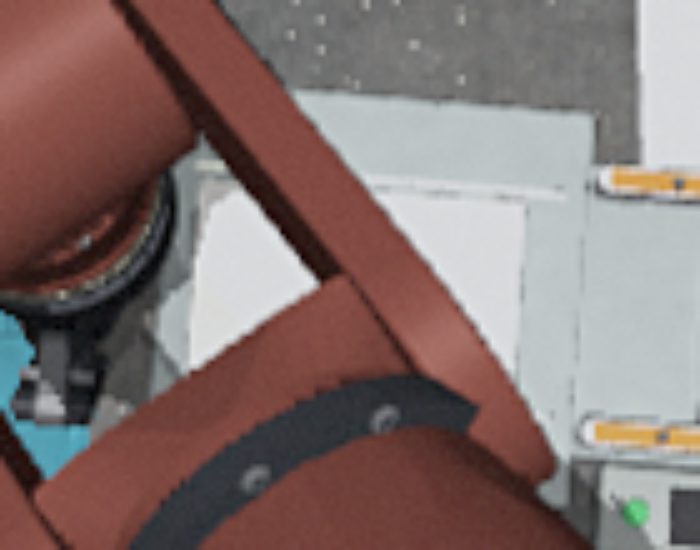

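Run:
```python
from h import *
t=pickle.load(open("top11.pkl","rb"))
print(sc(ray(t,[(364.7,245.7),(303,240),(350,244),(365,265),(362,285)],.072)).round(1))
im=t["pixels"].astype(int).sum(2)
for u in(305,310,315,355,360): 
    col=im[232:256,u];print(u,col.tolist())
```

```text
[[ 27.8  49. ]
 [ 28.7 159.3]
 [ 28.6  75.2]
 [ -6.5  45.9]
 [-42.2  48.6]]
305 [81, 89, 92, 97, 58, 33, 298, 388, 378, 474, 513, 523, 625, 666, 655, 654, 654, 653, 654, 652, 653, 650, 650, 653]
310 [276, 287, 268, 217, 114, 88, 84, 87, 99, 98, 80, 28, 284, 594, 679, 675, 657, 656, 652, 652, 653, 650, 655, 650]
315 [268, 268, 278, 270, 273, 269, 278, 282, 275, 225, 143, 106, 78, 94, 115, 77, 68, 38, 295, 592, 672, 675, 668, 657]
355 [580, 573, 576, 579, 583, 585, 588, 586, 587, 616, 651, 623, 611, 646, 657, 648, 650, 655, 653, 652, 652, 654, 652, 651]
360 [581, 580, 581, 579, 584, 583, 580, 583, 585, 587, 642, 600, 491, 603, 661, 651, 655, 651, 653, 652, 651, 652, 649, 652]
```

Request:
{"method": "servo_tool", "body": {"rows": "0 0 2 0.3 -0.3 0;0 0 3 0 0 0;-1 0 3 0 0 0;-2.3 0 0 0 0 0;-2.3 -2 0 0 0 0;-1.5 -3 0 0 0 0;0 -2.5 0 0 0 0;0 -1.3 0 0 0 0;0 0 0 0 0 0;0 0 0 0 0 0;0 0 -2 0 0 0;0 0 -2 0 0 0;0 0 0 0 0 0;0 0 0 0 0 0;0 0 0 0 0 0", "fingers": 0}}

```text
t: 14.7
ee_pos: [0.4334, 0.3497, 0.0645]
tcp_rot: [1.3, 1.162, -1.262]
wrist_force: [-0.1, -0.0, -1.1]
gripper_width: -0.005
```

Run:
```python
from h import *
sf(12)
```

```text
t 14.7 pos [0.4334 0.3497 0.0645] yawY deg -5.64 x axis [ 0.016  0.015 -1.   ] F [-0.12 -0.   -1.12] w -0.005
tool in scale mm [-61.3 112.1]
[[271.39880695 245.07861165]]
```

View pics/side12.png

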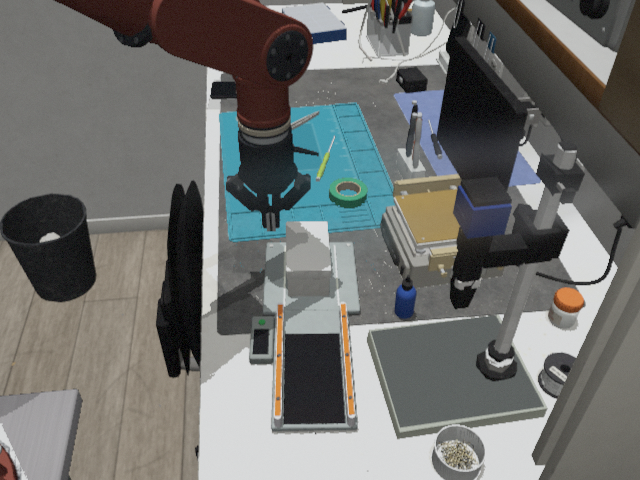

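Request:
{"method": "servo_tool", "body": {"rows": "-0.3 -0.4 -0.5 -0.8 0.9 0;0 -0.3 -1 0 0 0;0 0 -1 0 0 0;0 0 -1 0 0 0;0 0 -0.5 0 0 0;0 0 -0.3 0 0 0;0 0 0 0 0 0;0 0 0 0 0 0;0 0 0 0 0 0"}}

```text
t: 15.7
ee_pos: [0.4308, 0.3422, 0.0188]
tcp_rot: [1.283, 1.161, -1.28]
wrist_force: [-0.1, 0.0, 0.2]
gripper_width: 0.002
```

Run:
```python
from h import *
sf(13)
```

```text
t 15.7 pos [0.4308 0.3422 0.0188] yawY deg -5.65 x axis [ 0.001  0.001 -1.   ] F [-0.11  0.01  0.19] w 0.002
tool in scale mm [-63.2 104.4]
[[270.92985488 269.35089997]]
```

View pics/sidez13.png

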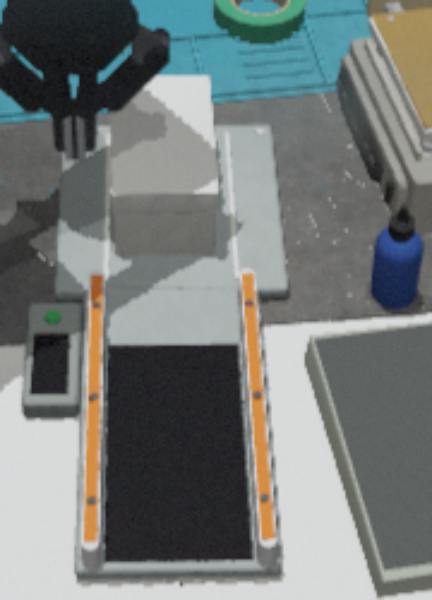

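Request:
{"method": "servo_tool", "body": {"rows": "0.3 -0.03 0 0 0 0;0.3 -0.03 0 0 0 0;0.2 -0.02 0 0 0 0;0.2 -0.02 0 0 0 0;0.1 -0.01 0 0 0 0;0 0 0 0 0 0;0 0 0 0 0 0"}}

```text
t: 16.5
ee_pos: [0.4424, 0.3417, 0.02]
tcp_rot: [1.283, 1.163, -1.281]
wrist_force: [-1.7, 0.5, -0.0]
gripper_width: 0.001
```

Run:
```python
from h import *
sf(14)
```

```text
t 16.5 pos [0.4424 0.3417 0.02  ] yawY deg -5.67 x axis [-0.     0.002 -1.   ] F [-1.71  0.54 -0.03] w 0.001
tool in scale mm [-51.6 105. ]
[[277.93735809 268.66147987]]
```

View pics/sf14.png

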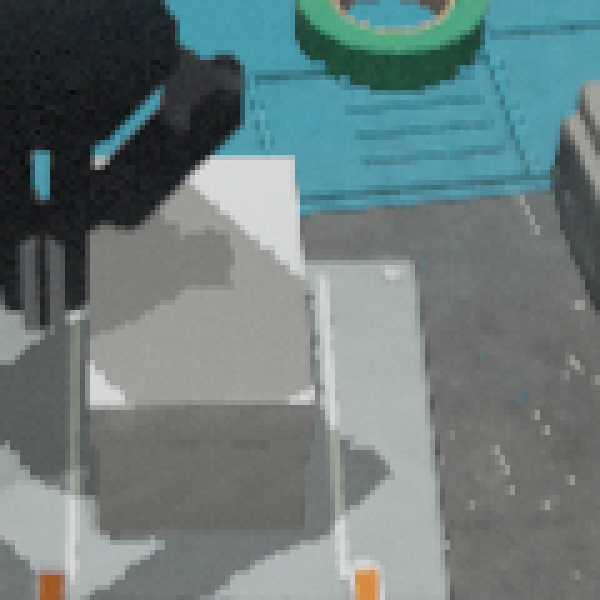

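Run:
```python
from h import *
d=pickle.load(open("side14.pkl","rb"))
for P in sc(ray(d,(np.array([(88,403),(315,403),(298,156)])+.5)/5-.5+[270,190],.072)):print(P.round(1))
for P in sc(ray(d,(np.array([(97,531),(303,531)])+.5)/5-.5+[270,190],.014)):print(P.round(1))
```

```text
[-35.1  47.7]
[33.  46.8]
[ 32.8 163.1]
[-33.4  50. ]
[31.1 49.1]
```

Request:
{"method": "servo_tool", "body": {"rows": "0.15 -0.01 0 0 0 0;0 0 0 0 0 0;0 0 0 0 0 0;-0.4 0.04 0 0 0 0;-0.6 0.04 0 0 0 0;-0.6 0.04 0 0 0 0;0 0 0 0 0 0"}}

```text
t: 17.3
ee_pos: [0.4274, 0.3427, 0.02]
tcp_rot: [1.284, 1.161, -1.279]
wrist_force: [0.3, -0.2, -0.0]
gripper_width: 0.001
```

Run:
```python
from h import *
sf(15)
```

```text
t 17.3 pos [0.4274 0.3427 0.02  ] yawY deg -5.66 x axis [ 0.002  0.002 -1.   ] F [ 0.3  -0.17 -0.02] w 0.001
tool in scale mm [-66.6 104.6]
[[269.18554521 268.73148337]]
```

View pics/sf15.png

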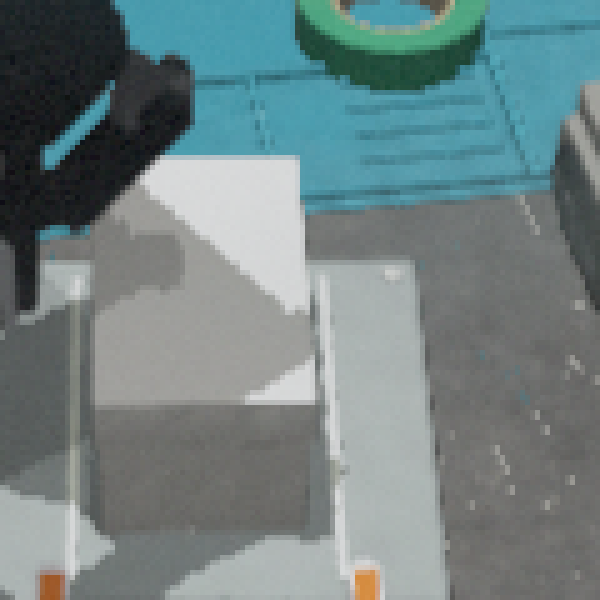

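View pics/topz15.png

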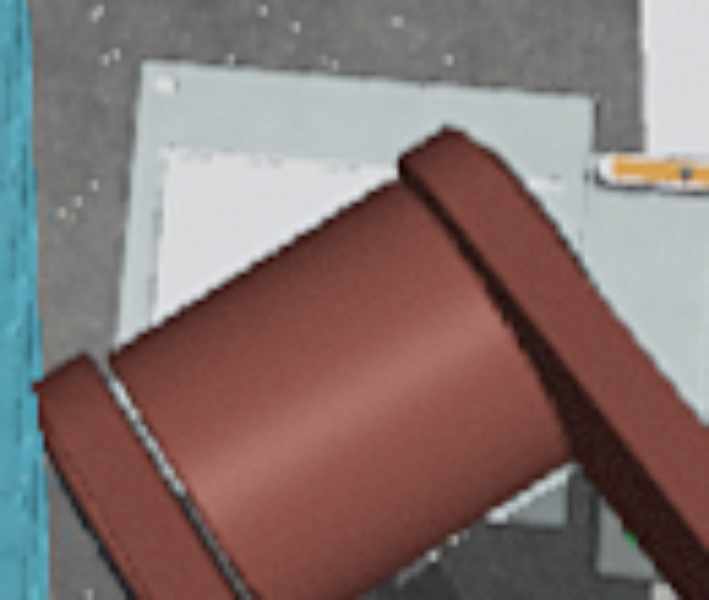

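Request:
{"method": "servo_tool", "body": {"rows": "0 0 2 0 0 0;0 0 3 0 0 0;0 2 3 0 0 0;0 3.5 0 0 0 0;2 3.2 0 0 0 0;2.5 0 0 0 0 0;2.2 0 0 0 0 0;0 0 0 0 0 0;0 0 0 0 0 0;0 0 -2 0 0 0;0 0 -2 0 0 0;0 0 -1.5 0 0 0;0 0 0 0 0 0;0 0 0 0 0 0;0 0 0 0 0 0", "fingers": 0.4}}

```text
t: 18.9
ee_pos: [0.4932, 0.4328, 0.0482]
tcp_rot: [1.285, 1.162, -1.277]
wrist_force: [-0.9, -0.1, -0.8]
gripper_width: 0.407
```

Run:
```python
from h import *
pose();from cell import state;print(sc(state()['ee_pos']))
```

```text
t 18.9 pos [0.4932 0.4328 0.0482] yawY deg -5.63 x axis [ 0.003  0.004 -1.   ] F [-0.89 -0.05 -0.82] w 0.407
[ -9.99475569 200.72918717]
```

Request:
{"method": "servo_tool", "body": {"rows": "0.3 0 -0.8 0 0 0;0.3 0 -0.8 0 0 0;0 0 -0.6 0 0 0;0 0 -0.6 0 0 0;0 0 -0.2 0 0 0;0 0 0 0 0 0;0 0 0 0 0 0"}}

```text
t: 19.6
ee_pos: [0.5014, 0.4338, 0.0179]
tcp_rot: [1.289, 1.161, -1.274]
wrist_force: [-0.4, -0.6, -0.3]
gripper_width: 0.398
```

Run:
```python
from h import *
sf(16)
d=pickle.load(open("side16.pkl","rb"))
cv2.imwrite("pics/sg16.png",cv2.resize(d["pixels"][160:310,250:400,::-1],None,fx=4,fy=4,interpolation=cv2.INTER_NEAREST)[:600])
```

```text
t 19.6 pos [0.5014 0.4338 0.0179] yawY deg -5.64 x axis [ 0.006  0.006 -1.   ] F [-0.43 -0.65 -0.33] w 0.398
tool in scale mm [ -2.  202.5]
[[307.63723456 230.285648  ]]
```

View pics/sg16.png

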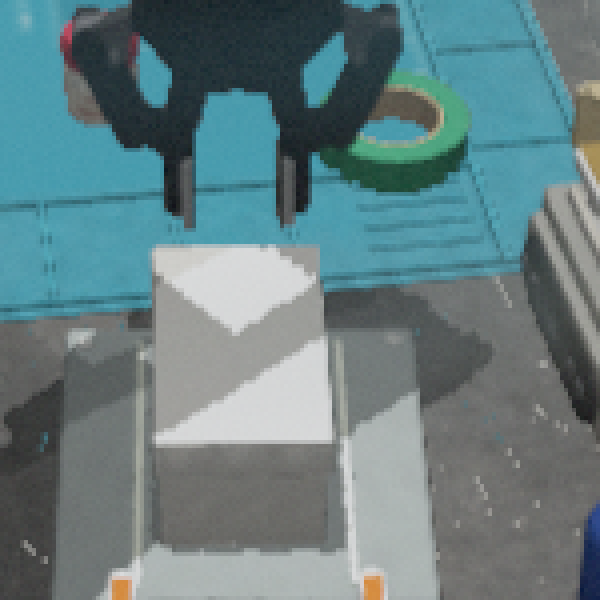

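View pics/topz16.png

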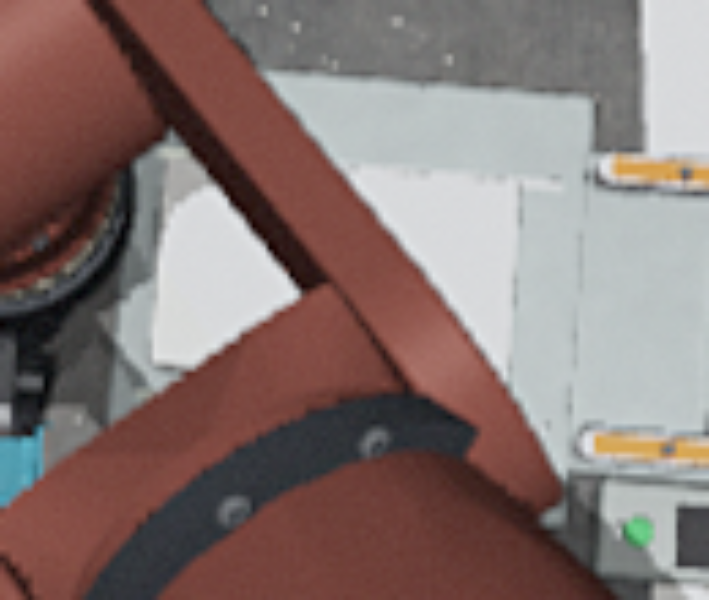

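Run:
```python
from h import *
corn(16,[(152,443),(333,442),(320,246),(152,246)],4,(250,160))
t=pickle.load(open("top16.pkl","rb"));k=5.4545
for P in sc(ray(t,(np.array([(518,181),(355,163),(170,148),(153,362),(511,365)])+.5)/k-.5+[270,210],.072)):print(P.round(1))
for p in [(152,443),(333,442)]:pass
d=pickle.load(open("side16.pkl","rb"))
for P in sc(ray(d,(np.array([(160,546),(326,549)])+.5)/4-.5+[250,160],.014)):print('bottom',P.round(1))
```

```text
[[-34.4, 47.3], [33.4, 46.9], [33.4, 162.2], [-35.5, 163.0]] centre [ -0.8 104.9]
side angle -0.52 115.7
side angle -0.0 115.3
end angle 0.32 67.9
end angle 0.66 68.9
[33.  49.6]
[ 34.4 103.1]
[ 34.2 163.8]
[-36.1 162.8]
[-27.1  47.5]
bottom [-32.4  49.3]
bottom [32.4 46.7]
```

Request:
{"method": "servo_tool", "body": {"rows": "-0.05 -0.5 0 -0.3 0.3 0;-0.05 -0.5 0 0 0 0;-0.05 -0.5 0 0 0 0;-0.05 -0.5 0 0 0 0;-0.03 -0.3 0 0 0 0;-0.03 -0.3 0 0 0 0;-0.03 -0.3 0 0 0 0;-0.03 -0.3 0 0 0 0;0 0 0 0 0 0;0 0 0 0 0 0"}}

```text
t: 20.7
ee_pos: [0.4989, 0.3997, 0.0197]
tcp_rot: [1.285, 1.161, -1.278]
wrist_force: [0.1, 0.8, -0.5]
gripper_width: 0.4
```

```bash
cat >> h.py <<'E'
def sg(tag):
    sf(tag)
    d=pickle.load(open(f"side{tag}.pkl","rb"))
    cv2.imwrite(f"pics/sg{tag}.png",cv2.resize(d["pixels"][210:360,250:400,::-1],None,fx=4,fy=4,interpolation=cv2.INTER_NEAREST)[:600])
E
python3 -c "
from h import *
sg(17)"
```

```text
t 20.7 pos [0.4989 0.3997 0.0197] yawY deg -5.67 x axis [ 0.003  0.003 -1.   ] F [ 0.11  0.8  -0.51] w 0.4
tool in scale mm [ -1.1 168.3]
[[308.400731   242.68738054]]
```

View pics/sg17.png

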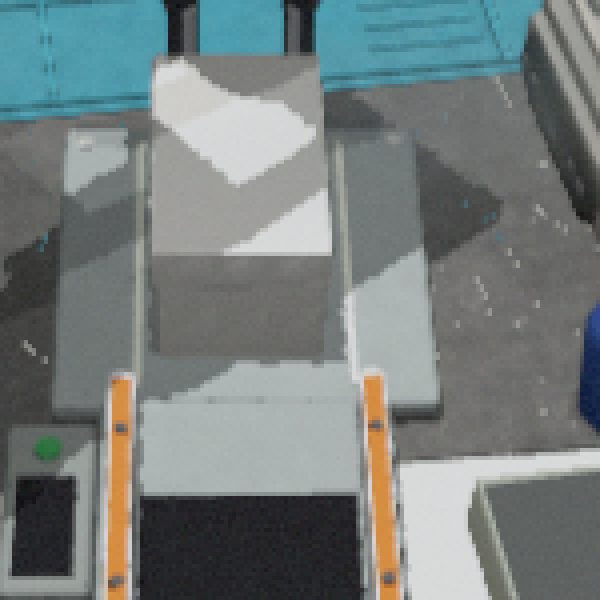

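Request:
{"method": "servo_tool", "body": {"rows": "-0.03 -0.3 0 0 0 0;-0.03 -0.3 0 0 0 0;-0.03 -0.3 0 0 0 0;-0.03 -0.3 0 0 0 0;-0.03 -0.3 0 0 0 0;-0.03 -0.3 0 0 0 0;0 0 0 0 0 0"}}

```text
t: 21.5
ee_pos: [0.4969, 0.3812, 0.0197]
tcp_rot: [1.286, 1.162, -1.277]
wrist_force: [-0.5, 0.1, -0.5]
gripper_width: 0.4
```

```bash
python3 -c "
from h import *
sg(18)"
```

```text
t 21.5 pos [0.4969 0.3812 0.0197] yawY deg -5.65 x axis [ 0.003  0.004 -1.   ] F [-0.49  0.05 -0.45] w 0.4
tool in scale mm [ -1.2 149.7]
[[308.51313419 250.02480133]]
```

View pics/sg18.png

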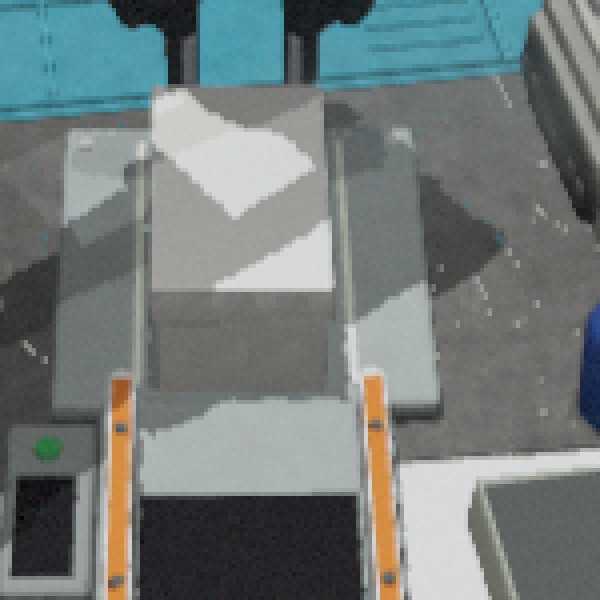

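View pics/topz18.png

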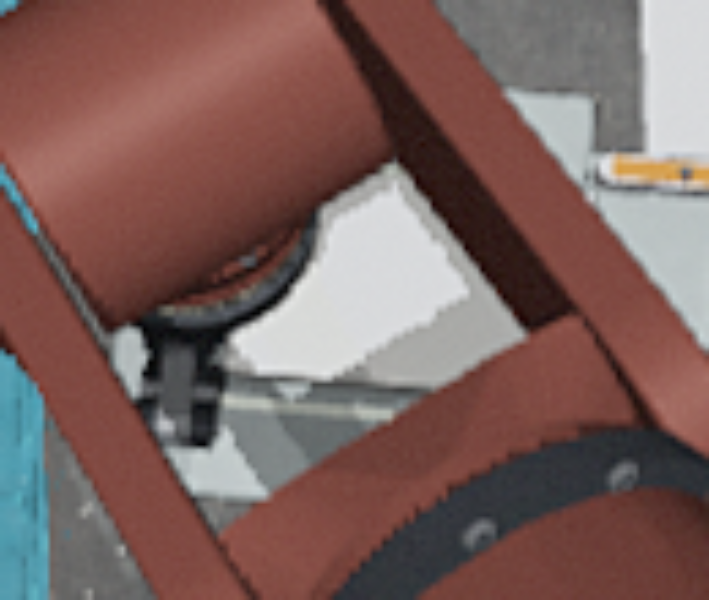

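Run:
```python
from h import *
corn(18,[(151,290),(333,290),(324,87),(151,87)],4,(250,210))
d=pickle.load(open("side18.pkl","rb"))
for P in sc(ray(d,(np.array([(159,394),(328,396)])+.5)/4-.5+[250,210],.014)):print('bottom',P.round(1))
for P in sc(ray(d,(np.array([(133,377),(361,377)])+.5)/4-.5+[250,210],.034)):print('rail inner top',P.round(1))
```

```text
[[-34.6, 22.6], [32.3, 21.7], [33.9, 136.3], [-35.6, 137.2]] centre [-1.  79.4]
side angle -0.53 114.6
side angle 0.84 114.7
end angle 0.79 66.8
end angle 0.68 69.6
bottom [-32.6  24.1]
bottom [32.1 22.1]
rail inner top [-42.   14.6]
rail inner top [43.5 13.3]
```

Request:
{"method": "servo_tool", "body": {"rows": "-0.03 -0.4 0 0 0 0;-0.03 -0.4 0 0 0 0;-0.03 -0.4 0 0 0 0;-0.03 -0.4 0 0 0 0;-0.03 -0.4 0 0 0 0;-0.03 -0.4 0 0 0 0;-0.03 -0.4 0 0 0 0;-0.03 -0.4 0 0 0 0;-0.03 -0.4 0 0 0 0;-0.03 -0.4 0 0 0 0;0 0 0 0 0 0"}}

```text
t: 22.7
ee_pos: [0.4936, 0.3378, 0.0197]
tcp_rot: [1.286, 1.162, -1.277]
wrist_force: [-0.5, -0.5, 0.0]
gripper_width: 0.4
```

```bash
python3 -c "
from h import *
sg(19)"
```

```text
t 22.7 pos [0.4936 0.3378 0.0197] yawY deg -5.65 x axis [ 0.003  0.004 -1.   ] F [-0.5  -0.46  0.01] w 0.4
tool in scale mm [ -0.2 106.2]
[[309.57296667 267.91698836]]
```

View pics/sg19.png

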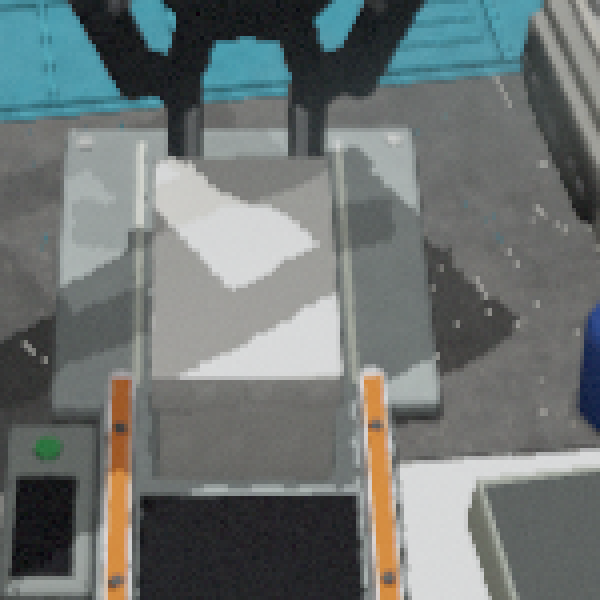

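Run:
```python
from h import *
corn(19,[(151,379),(342,379),(334,157),(153,158)],4,(250,210))
d=pickle.load(open("side19.pkl","rb"))
for P in sc(ray(d,(np.array([(154,480),(337,479),(139,496),(358,496)])+.5)/4-.5+[250,210],.014)):print('bottom/plate corners',P.round(1))
```

```text
[[-34.2, -21.6], [33.4, -22.6], [36.0, 94.4], [-34.5, 94.7]] centre [ 0.2 36.2]
side angle -0.15 116.3
side angle 1.28 117.0
end angle 0.84 67.6
end angle 0.25 70.5
bottom/plate corners [-34.2 -18.7]
bottom/plate corners [ 33.6 -19.2]
bottom/plate corners [-39.6 -26.2]
bottom/plate corners [ 40.9 -27.5]
```

Request:
{"method": "servo_tool", "body": {"rows": "-0.03 -0.4 0 0 0 0;-0.04 -0.4 0 0 0 0;-0.03 -0.4 0 0 0 0;-0.04 -0.4 0 0 0 0;-0.04 -0.4 0 0 0 0;-0.04 -0.4 0 0 0 0;-0.04 -0.4 0 0 0 0;-0.04 -0.4 0 0 0 0;-0.04 -0.4 0 0 0 0;-0.04 -0.4 0 0 0 0;-0.04 -0.4 0 0 0 0;-0.04 -0.4 0 0 0 0;-0.04 -0.4 0 0 0 0;-0.04 -0.4 0 0 0 0;0 0 0 0 0 0"}}

```text
t: 24.3
ee_pos: [0.4877, 0.2775, 0.0198]
tcp_rot: [1.286, 1.162, -1.276]
wrist_force: [0.5, 0.6, 0.4]
gripper_width: 0.4
```

Run:
```python
from h import *
sg(20)
d=pickle.load(open("side20.pkl","rb"))
cv2.imwrite("pics/sh20.png",cv2.resize(d["pixels"][240:440,240:390,::-1],None,fx=4,fy=4,interpolation=cv2.INTER_NEAREST)[:600])
```

```text
t 24.3 pos [0.4877 0.2775 0.0198] yawY deg -5.62 x axis [ 0.004  0.005 -1.   ] F [0.53 0.57 0.36] w 0.4
tool in scale mm [-0.1 45.6]
[[310.31749608 294.98885883]]
```

View pics/sh20.png

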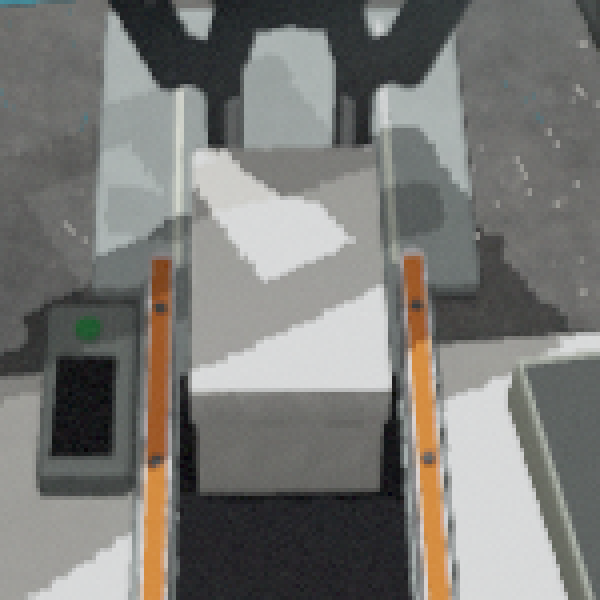

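Request:
{"method": "servo_tool", "body": {"rows": "-0.04 -0.4 0 0 0 0;-0.04 -0.4 0 0 0 0;-0.04 -0.4 0 0 0 0;-0.04 -0.4 0 0 0 0;-0.04 -0.4 0 0 0 0;-0.04 -0.4 0 0 0 0;-0.04 -0.4 0 0 0 0;-0.04 -0.4 0 0 0 0;-0.04 -0.4 0 0 0 0;-0.04 -0.4 0 0 0 0;0 0 0 0 0 0"}}

```text
t: 25.5
ee_pos: [0.4834, 0.2346, 0.0199]
tcp_rot: [1.287, 1.163, -1.276]
wrist_force: [0.4, 0.8, -0.6]
gripper_width: 0.399
```

Run:
```python
from h import *
sg(21)
d=pickle.load(open("side21.pkl","rb"))
cv2.imwrite("pics/sh21.png",cv2.resize(d["pixels"][270:430,240:390,::-1],None,fx=3.75,fy=3.75,interpolation=cv2.INTER_NEAREST)[:600])
```

```text
t 25.5 pos [0.4834 0.2346 0.0199] yawY deg -5.6 x axis [ 0.004  0.005 -1.   ] F [ 0.4   0.79 -0.61] w 0.399
tool in scale mm [-0.3  2.5]
[[310.79682988 315.84447012]]
```

View pics/sh21.png

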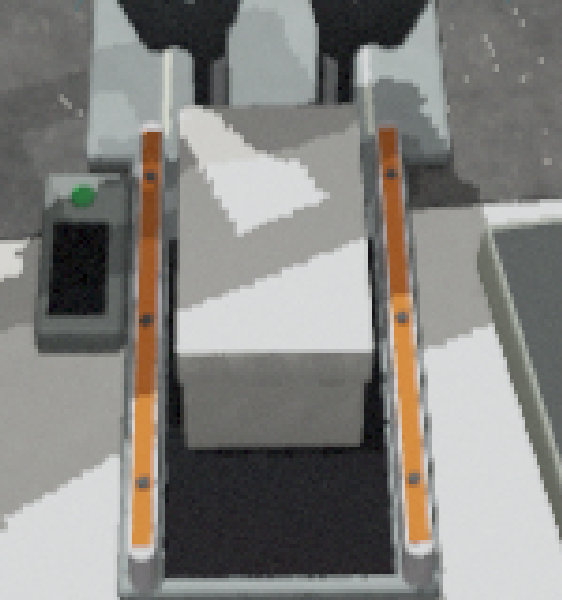

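Run:
```python
from h import *
d=pickle.load(open("side21.pkl","rb"))
for z,L in((.014,[(188,446),(362,445),(166,577),(394,576)]),(.072,[(177,352),(372,351),(359,106),(180,106)])):
  print(z,sc(ray(d,(np.array(L)+.5)/3.75-.5+[240,270],z)).round(1).tolist())
```

```text
0.014 [[-31.1, -122.3], [31.8, -122.9], [-38.3, -175.5], [40.1, -176.6]]
0.072 [[-33.9, -124.6], [33.2, -125.3], [34.4, -10.1], [-33.9, -9.1]]
```

Request:
{"method": "servo_tool", "body": {"rows": "-0.03 -0.4 0 0 0 0;-0.04 -0.4 0 0 0 0;-0.04 -0.4 0 0 0 0;-0.04 -0.4 0 0 0 0;-0.04 -0.4 0 0 0 0;-0.04 -0.4 0 0 0 0;-0.04 -0.4 0 0 0 0;-0.02 -0.2 0 0 0 0;0 0 0 0 0 0"}}

```text
t: 26.5
ee_pos: [0.4803, 0.2027, 0.0199]
tcp_rot: [1.287, 1.163, -1.275]
wrist_force: [1.2, 0.6, -0.5]
gripper_width: 0.399
```

Run:
```python
from h import *
sg(22)
d=pickle.load(open("side22.pkl","rb"))
cv2.imwrite("pics/sh22.png",cv2.resize(d["pixels"][270:430,240:390,::-1],None,fx=3.75,fy=3.75,interpolation=cv2.INTER_NEAREST)[:600])
```

```text
t 26.5 pos [0.4803 0.2027 0.0199] yawY deg -5.59 x axis [ 0.004  0.006 -1.   ] F [ 1.23  0.62 -0.47] w 0.399
tool in scale mm [ -0.2 -29.6]
[[311.2889048  332.42111411]]
```

View pics/sh22.png

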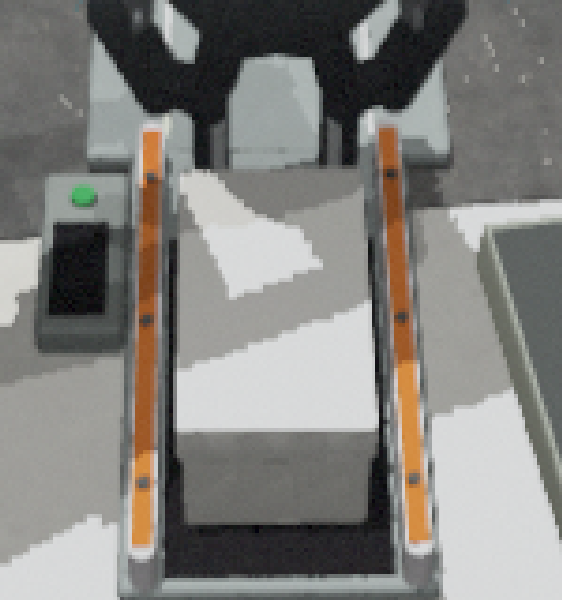

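Run:
```python
from h import *
d=pickle.load(open("side22.pkl","rb"))
for z,L in((.014,[(186,523),(367,521),(166,577),(394,576)]),(.072,[(175,430),(378,429),(364,170),(180,170)])):
  print(z,sc(ray(d,(np.array(L)+.5)/3.75-.5+[240,270],z)).round(1).tolist())
```

```text
0.014 [[-31.6, -154.3], [31.9, -154.6], [-38.3, -175.5], [40.1, -176.6]]
0.072 [[-34.2, -156.6], [33.4, -157.4], [34.6, -42.5], [-33.6, -41.5]]
```

Request:
{"method": "servo_tool", "body": {"rows": "0.02 0.2 0 0 0 0;0.04 0.4 0 0 0 0;0.05 0.5 0 0 0 0;0.1 1 0.5 0 0 0;0.2 2 1 0 0 0;0.2 2 2 0 0 0;0.2 2 3 0 0 0;0.2 2 3 0 0 0;0 2 3 0 0 0;0 2 2 0 0 0;0 0 0 0 0 0;0 0 0 0 0 0"}}

```text
t: 27.8
ee_pos: [0.4869, 0.3548, 0.172]
tcp_rot: [1.282, 1.167, -1.274]
wrist_force: [0.2, -0.5, -0.1]
gripper_width: 0.402
```

Run:
```python
from h import *
sg(23)
d=pickle.load(open("side23.pkl","rb"))
cv2.imwrite("pics/sh23.png",cv2.resize(d["pixels"][270:430,240:390,::-1],None,fx=3.75,fy=3.75,interpolation=cv2.INTER_NEAREST)[:600])
```

```text
t 27.8 pos [0.4869 0.3548 0.172 ] yawY deg -5.35 x axis [ 0.002  0.005 -1.   ] F [ 0.2  -0.54 -0.13] w 0.402
tool in scale mm [ -8.6 122.5]
[[304.20277967 187.2891095 ]]
```

View pics/sh23.png

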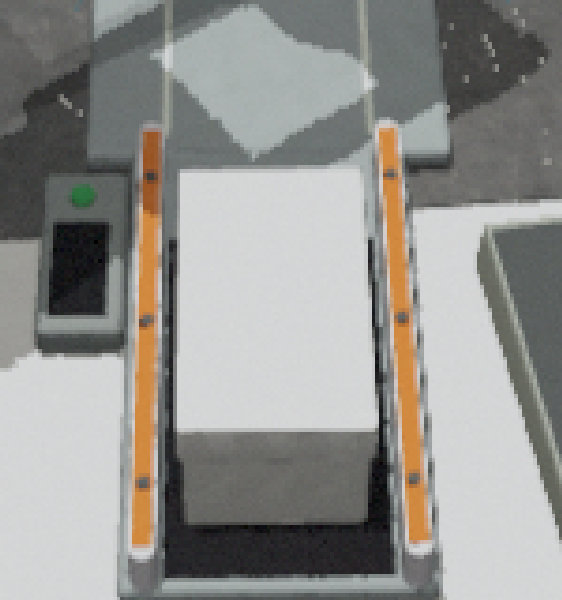

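View pics/side23.png

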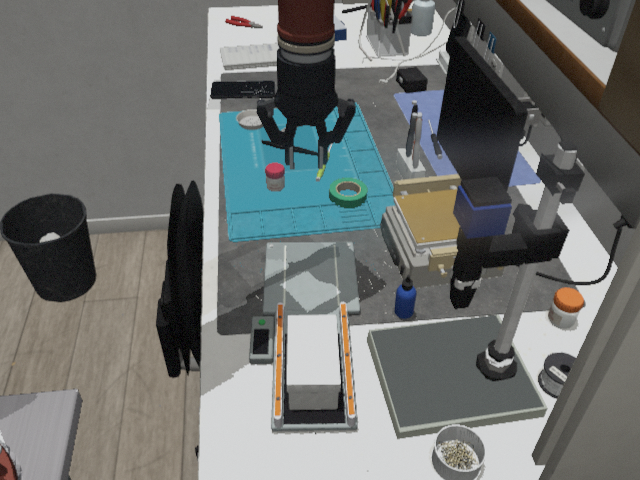

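View pics/top23.png

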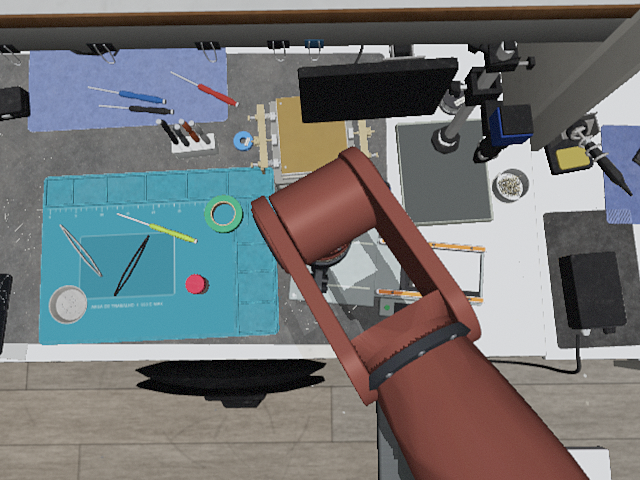

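Box stands on the plate, with black showing at both ends; the bottle, jar and tape roll are at the same pixels as at the start, and the arm is clear of everything.

Run:
```python
from cell import arm
print(arm.finish_job())
```

```text
the job is handed in; nothing more can be done
None
```

The white box is standing on the weighing plate between the rails, and I handed the job in at about 28 s of the 64 s allowed.

**What I did:**
- I squared the box on the apron with closed fingertips: two side pushes from the +x side, then a short one from the -x side to re-centre it, because the first pushes went about 4–5 mm too far.
- I pushed it straight down the lane with two parted fingertips on its rear face.
- I then backed the arm off and raised it clear.

**Last checks:**
- **Box position:** from the side camera, the box runs from about y -157 to -42 mm in the scale frame. The plate runs from -175 to -25, so about 17 mm is left at each end. The box is straight and within about 1 mm of the lane's middle, leaving roughly 7 mm to each rail. After the arm left, the picture showed the box in the same place.
- **Other objects:** the bottle, jar and tape roll look unmoved. The wrist force stayed under 2 N in every reading I took. I saw no contact with a rail in any picture, though I only had pictures at intervals.

**What disagreed:**
- **Fingertip height:** the fingertips looked about 28–32 mm higher in the side camera than the reported tool position. Because of this, the first side push passed above the box. I worked from the camera after that.
- **Top camera:** the arm hid most of the box from it at the end, so the final position comes from the side camera only.

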